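Tidy the wash ledge: hang the pails, lay the scrubbers in the tray

TASK

Washing-up is over, so tidy the ledge: hang every little pail by its handle on its own hook of the steel rail, and lay every stick scrubber flat on the floor of the pink tray, side by side and straight along it, with all the heads at the tray's white end. Leave the glass bottle, the saucer and the soap dish where they are.

Things in the scene. Friction and masses are not known exactly. Their poses are not given: they have to be found in the camera images.
- rail: Fixed free-standing steel hook rail: a 12 mm round bar, 340 mm long along its y axis, 205 mm above the ledge on two posts (y = +-170 mm), with three upturned hooks along its own -x, towards the robot, 120 mm apart. Origin under the middle of the bar at ledge height.
- tray: Fixed pink plastic tray, 190 mm (its x) by 170 mm (its y), 20 mm high, walls and floor 5 mm thick; the end wall at its +x end and a strip of floor beside it are white. Origin at the centre of its underside; z up.
- hook_1 (a point): Top of hook 1 of the rail, at rail y = 120 mm. Axes as the rail's. The hook is a 9 mm round prong that runs level along -x from the bar (55 mm behind this point, at +x) to 20 mm in front of this point (at -x), then turns up; its tip, 35 to 40 mm in front, rises 18 mm above this point.
- hook_2 (a point): Top of hook 2 of the rail, at rail y = 0 mm. Axes as the rail's. The hook is a 9 mm round prong that runs level along -x from the bar (55 mm behind this point, at +x) to 20 mm in front of this point (at -x), then turns up; its tip, 35 to 40 mm in front, rises 18 mm above this point.
- hook_3 (a point): Top of hook 3 of the rail, at rail y = -120 mm. Axes as the rail's. The hook is a 9 mm round prong that runs level along -x from the bar (55 mm behind this point, at +x) to 20 mm in front of this point (at -x), then turns up; its tip, 35 to 40 mm in front, rises 18 mm above this point.
- pail_red: Loose red plastic pail, 65 mm high, 72 mm across the mouth, 0.12 kg. Stiff white loop handle over the mouth in its y-z plane, 155 mm high: upright sides 46 mm apart outside, 30 mm inside (each 12 mm in x, 8 mm in y) from 102 to 154 mm up, joined at the top by a 10 mm round bar along y; lower, the legs spread to the rim. Origin: centre of its underside, z up. May be absent.
- pail_red_eye (a point): Underside of the middle of the red pail's top handle bar, 145 mm above the pail's origin; axes as the pail's.
- pail_blue: Loose blue plastic pail, 65 mm high, 72 mm across the mouth, 0.12 kg. Stiff white loop handle over the mouth in its y-z plane, 155 mm high: upright sides 46 mm apart outside, 30 mm inside (each 12 mm in x, 8 mm in y) from 102 to 154 mm up, joined at the top by a 10 mm round bar along y; lower, the legs spread to the rim. Origin: centre of its underside, z up. May be absent.
- pail_blue_eye (a point): Underside of the middle of the blue pail's top handle bar, 145 mm above the pail's origin; axes as the pail's.
- pail_green: Loose green plastic pail, 65 mm high, 72 mm across the mouth, 0.12 kg. Stiff white loop handle over the mouth in its y-z plane, 155 mm high: upright sides 46 mm apart outside, 30 mm inside (each 12 mm in x, 8 mm in y) from 102 to 154 mm up, joined at the top by a 10 mm round bar along y; lower, the legs spread to the rim. Origin: centre of its underside, z up. May be absent.
- pail_green_eye (a point): Underside of the middle of the green pail's top handle bar, 145 mm above the pail's origin; axes as the pail's.
- scrub_orange: Loose stick scrubber with orange handle, 150 mm long along its x, 18 mm thick, flat: handle 14 mm wide from x = -75 to +25 mm, white hard silicone head 28 mm wide from x = +25 to +75 mm. 0.06 kg. Origin at the middle of its length on its underside, z up. May be absent.
- scrub_orange_head (a point): Centre of the orange scrubber's white head: 50 mm along +x from its origin, 9 mm up.
- scrub_yellow: Loose stick scrubber with yellow handle, 150 mm long along its x, 18 mm thick, flat: handle 14 mm wide from x = -75 to +25 mm, white hard silicone head 28 mm wide from x = +25 to +75 mm. 0.06 kg. Origin at the middle of its length on its underside, z up. May be absent.
- scrub_yellow_head (a point): Centre of the yellow scrubber's white head: 50 mm along +x from its origin, 9 mm up.
- scrub_grey: Loose stick scrubber with grey handle, 150 mm long along its x, 18 mm thick, flat: handle 14 mm wide from x = -75 to +25 mm, white hard silicone head 28 mm wide from x = +25 to +75 mm. 0.06 kg. Origin at the middle of its length on its underside, z up. May be absent.
- scrub_grey_head (a point): Centre of the grey scrubber's white head: 50 mm along +x from its origin, 9 mm up.
- scrub_black: Loose stick scrubber with black handle, 150 mm long along its x, 18 mm thick, flat: handle 14 mm wide from x = -75 to +25 mm, white hard silicone head 28 mm wide from x = +25 to +75 mm. 0.06 kg. Origin at the middle of its length on its underside, z up. May be absent.
- scrub_black_head (a point): Centre of the black scrubber's white head: 50 mm along +x from its origin, 9 mm up.
- bottle: Bystander: green glass bottle with a white cap, 66 mm across, 190 mm tall; origin at the centre of its foot.
- saucer: Bystander: white ceramic saucer, 120 mm across, 20 mm high; origin at the centre of its underside.
- soap: Bystander: pink soap dish 110 x 75 mm with a cream bar of soap on it, 36 mm high in all; origin at the centre of its underside.
Not all that is in view belongs to the job. Of the things shaped like the pail_red, the red one is meant. What is shaped like the pail_green but orange is not meant.

How it is judged:
By the outcome, as a careful person would: the job done as asked, in the order asked, and still so for the second after the job is handed in, with the robot touching nothing.
Of pail_red, pail_blue, pail_green only 2 to 3 are there at a start; the rules pass over those that are not, and their reading is None.
Of scrub_orange, scrub_yellow, scrub_grey, scrub_black only 3 to 4 are there at a start; the rules pass over those that are not, and their reading is None.
At some moment in a run one of scrub_orange, scrub_yellow, scrub_grey, scrub_black may be knocked a few centimetres aside while the robot is not near it.
It also fails if it takes over 210 s, if anything falls off the work surface, if the arm or the gripper's body presses on something with over 40 N, if the wrist force passes 120 N, or if a joint passes its speed limit or range.

ROBOT

A 7-joint arm with a two-finger parallel gripper is mounted at the origin on the work surface. World frame = base frame: x ahead of the robot, y to its left, z up, the work surface at z = 0. Lengths are in m, angles in rad, forces in N, time in s.
With the tool pointing down it reaches from about 0.4 to 0.85 m from the base axis. Payload 10.4 kg.
Tool frame: the origin (TCP) lies at the very end of the fingers, on their centre line; the grasp point (between the pads) lies 19 mm behind it; z points along the fingers, y is the line along which they close (so a half turn about z gives the same grasp; the last joint's range is limited). The gripper opens to 85 mm and grips with 20 to 120 N. Pads are 22 mm wide; open, the fingers measure 114 mm over their backs; the gripper's body (76 mm by 85 mm) begins 54 mm behind the grasp point. The pads swing forward as they close: fully open they stand 13 mm farther back than shut.
Start: joints at [1.229, 0.332, -0.065, 1.46, 0.022, 1.35, -0.088], TCP at [0.196, -0.594, 0.231] pointing down, gripper open.
Joint ranges: [-2.6, 2.6], [-0.5, 2.12], [-1.47, 1.34], [0.16, 2.42], [-1.27, 4.41], [0.06, 2.06], [-2.6, 2.6]. Speed limits (rad/s): [2.22, 2.22, 2.79, 2.79, 3.14, 3.14, 3.14].

INTERFACE

Orientations are given as a unit quaternion [x, y, z, w].
In Python, from workcell import * gives the robot as it stands. The module is installed in compiled form; this text tells all that it offers.
- The arm moves only by the tool carry_out, never from a script. Its argument "motion" is a list of rows, each an object with "xyz": the shift along the tool's x, y, z in m, a list of three; "angular": the turn, a rotation vector about the tool's x, y, z in degrees, a list of three. A call has 1 to 12 rows; each row is the pose to reach, as a shift and turn from the pose commanded when the call began, along the tool's axes at that moment; what a row does not reach only later rows make up. A row lasts 1/10 s, in which the tool goes at most 50 mm and 8.59 degrees, less where a joint would pass 70% of its speed; a pose out of reach is approached as far as the arm can. A call with a gripper value outside its range is refused whole. "hand" is the opening, from 0 (shut) to 1 (fully open), set as the call begins (left out, the last holds). The fingers move at their own pace and stop on an object; "grip_force" is the grip in N (left out, the last holds). Time passes only in rows, so rows that repeat a pose let the fingers close. It gives the time, the measured TCP pose, the force, the opening and the grip force at its end, in the units of the state.
- get_obs(): the state, without advancing time (a new reading comes with each control period).
- camera(name): name is "scene" or "top" or "wrist"; returns a dict with "img" (480x640x3 uint8, red, green, blue), "fx", "fy", "cx", "cy" (pixels), "extrinsics" (4x4, takes a point from camera to world coordinates). Camera axes: x right, y up, looking along -z (the intrinsics and any distortion apply to the point x, -y, -z); pixel columns grow to the right and rows downward; lengths in m; the calibration is good to about 2 mm. The wrist camera is an equidistant fisheye: a pixel r from the principal point sees the ray r / f radians off the axis. A picture is of the moment at which its call begins. There is no depth.
- hand_in(): hands the job in; it is judged then, once.
The state is a dict: "clock": time; "joint_pos": joint angles; "joint_velocities": joint speeds; "tau": joint torques, N m; "position": TCP position; "ee_rot": TCP orientation; "ft_force": force on the tool from outside, world axes, zero at the start; "torque": the same for the moment, N m; "grip_width": opening from 0.0 (shut) to 1.0 (fully open); "grasp_force": force on a finger pad.
Only numpy, scipy, OpenCV 4.12 (cv2) and the standard library are available. Lean on these libraries where they do the work, as an engineer would, in place of code of your own. Each camera call takes 0.05 s, during which the arm holds its last target. There are 200 camera calls.

## Working session

There is one attempt and no reset: what is moved stays moved. The work goes in short steps, Python scripts to look and compute and a tool call to move; the robot and the scene stay as the last step left them, time stands still between calls to the robot, and variables do not carry over. Pictures are saved under pics/ and viewed, at most 14 in all, crops included, and the job is handed in when it is done.

Besides the shell and the picture viewer there is one more tool, called after "Request:" as name(argument=value, ...), one argument or row to a line, values as JSON. carry_out: Moves the arm, as the interface text tells. Its arguments: {"type":"object","properties":{"motion":{"type":"array"},"hand":{"type":"number"},"grip_force":{"type":"number"}},"required":["motion"]}

```bash
mkdir -p pics; ls; python3 - <<'E'
from workcell import *
import cv2
o=get_obs(); print({k:o[k] for k in('clock','position','ee_rot','ft_force','grip_width')})
for n in('scene','top'):
    c=camera(n); cv2.imwrite(f'pics/{n}0.png',c['img'][:,:,::-1]); print(n,c['fx'],c['fy'],c['cx'],c['cy'],c['extrinsics'],c.keys())
E
```

```text
pics
{'clock': 0.0, 'position': array([ 0.19575601, -0.59317684,  0.23053042]), 'ee_rot': array([ 9.87324722e-01,  1.58711799e-01, -1.42161465e-04, -6.61776847e-04]), 'ft_force': array([ 0.39463068,  0.05845348, -0.22997271]), 'grip_width': 1.0007531456569374}
scene 541.9357640069968 541.9357640069968 324.2619609631485 239.73135317085095 [[ 0.75300849 -0.52128227  0.40155075  1.12552836]
 [ 0.65799856  0.59280704 -0.46434654 -0.59564859]
 [ 0.00401351  0.61387671  0.78939172  1.32449662]
 [ 0.          0.          0.          1.        ]] dict_keys(['img', 'fx', 'fy', 'cx', 'cy', 'extrinsics'])
top 473.19515539280513 473.19515539280513 322.2494958009107 240.96107017222977 [[-0.00272464  0.99365623 -0.11242719  0.39843155]
 [-0.99992257 -0.00407226 -0.01175867  0.09609758]
 [-0.01214191  0.11238644  0.99359039  1.23159458]
 [ 0.          0.          0.          1.        ]] dict_keys(['img', 'fx', 'fy', 'cx', 'cy', 'extrinsics'])
```

View pics/scene0.png

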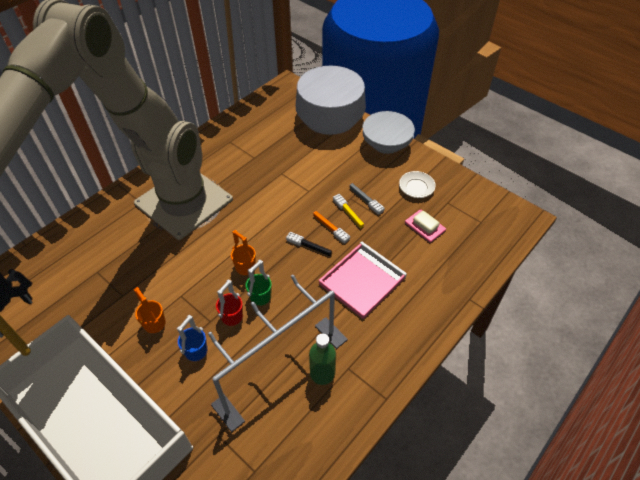

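View pics/top0.png

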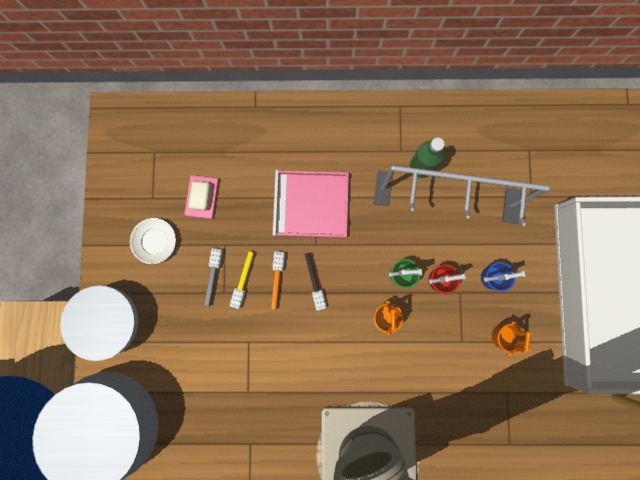

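The top view shows the green pail at (405,272), red at (445,278) and blue at (499,276). Two orange pails, at (389,317) and (511,337), are decoys. The scrubbers run from the left: grey (212,275), yellow (243,280), orange (278,280) and black (315,282). The tray is at (312,204) with its white end on the left (+y), and the rail runs (392,168)–(548,188). Next is an enlarged crop of the pails in both views to confirm the colours.

```bash
cat > h.py <<'E'
from workcell import *
import cv2, numpy as np
from scipy.spatial.transform import Rotation as R
def ray(c,uv):
    uv=np.atleast_2d(uv).astype(float); x=(uv[:,0]-c['cx'])/c['fx']; y=(uv[:,1]-c['cy'])/c['fy']
    d=np.c_[x,-y,-np.ones(len(x))]@c['extrinsics'][:3,:3].T
    return c['extrinsics'][:3,3],d
def plane(c,uv,z):
    o,d=ray(c,uv); return o+d*((z-o[2])/d[:,2])[:,None]
def tri(c1,p1,c2,p2):
    A=np.zeros((3,3));b=np.zeros(3);L=[]
    for c,p in((c1,p1),(c2,p2)):
        o,d=ray(c,p); d=d[0]/np.linalg.norm(d[0]); M=np.eye(3)-np.outer(d,d); A+=M;b+=M@o; L.append((o,M))
    x=np.linalg.solve(A,b); return x,[float(np.linalg.norm(M@(x-o))) for o,M in L]
def proj(c,P):
    E=c['extrinsics']; q=(np.atleast_2d(P)-E[:3,3])@E[:3,:3]
    return np.c_[c['cx']-c['fx']*q[:,0]/q[:,2], c['cy']+c['fy']*q[:,1]/q[:,2]]
def go(x,y,z,yaw,x0,y0,z0,yaw0):
    """row (shift in tool axes m, turn about tool z deg) from a down pose to another"""
    a=np.radians(yaw0); dx,dy=x-x0,y-y0
    return np.round([dx*np.cos(a)+dy*np.sin(a), dx*np.sin(a)-dy*np.cos(a), -(z-z0), -(yaw-yaw0)],4)
E
python3 - <<'E'
from h import *
T=cv2.imread('pics/top0.png');S=cv2.imread('pics/scene0.png')
a=cv2.resize(T[155:360,370:560],None,fx=2.9,fy=2.9,interpolation=cv2.INTER_CUBIC)[:600]
b=cv2.resize(S[225:375,130:345],None,fx=3.7,fy=3.7,interpolation=cv2.INTER_CUBIC)
print(a.shape,b.shape)
cv2.imwrite('pics/ct.png',a);cv2.imwrite('pics/cs.png',b)
E
```

```text
(594, 551, 3) (555, 796, 3)
```

View pics/ct.png

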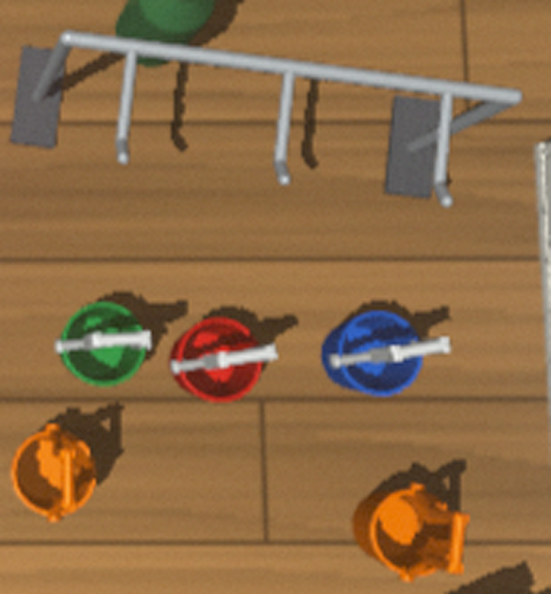

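View pics/cs.png

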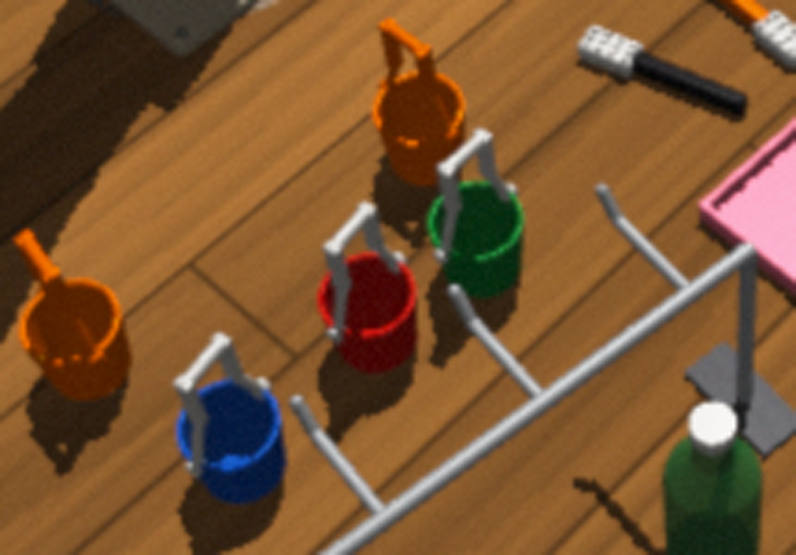

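Crop pixels in the top view: green (105,342), red (220,358) and blue (385,352) all have white handles. The two at (55,472) and (412,530) are orange with orange handles, so they are decoys. In the scene view red is at (368,310), green at (475,235) and blue at (232,440). Now I'll measure everything from the two views.

```bash
cat > m.py <<'E'
from h import *
def mask(img,lo,hi): return cv2.inRange(cv2.cvtColor(img,cv2.COLOR_RGB2HSV),lo,hi)
def big(m,roi):
    x0,y0,x1,y1=roi; z=np.zeros_like(m); z[y0:y1,x0:x1]=m[y0:y1,x0:x1]
    cs,_=cv2.findContours(z,cv2.RETR_EXTERNAL,cv2.CHAIN_APPROX_NONE); return max(cs,key=cv2.contourArea) if cs else None
COL={'grey':((0,0,50),(180,60,130)),'yellow':((22,150,120),(35,255,255)),'orange':((5,200,170),(19,255,255)),'black':((0,0,0),(180,255,40))}
E
python3 - <<'E'
from m import *
t=camera('top');s=camera('scene'); np.set_printoptions(precision=4,suppress=True)
tp=lambda u,v:(370+(u+.5)/2.9-.5,155+(v+.5)/2.9-.5); sp=lambda u,v:(130+(u+.5)/3.7-.5,225+(v+.5)/3.7-.5)
for n,a,b,c,d in [('green',(97,341),(150,338),(486,134),(450,168)),('red',(222,360),(275,352),(368,210),(335,248)),('blue',(383,354),(447,345),(221,340),(185,382))]:
    p,e=tri(t,tp(*a),s,sp(*c)); q,f=tri(t,tp(*b),s,sp(*d)); print(n,'+y',p,e,'-y',q,f,'mid',(p+q)/2,'yaw',np.degrees(np.arctan2(-(p-q)[0],(p-q)[1])))
for n,a,b in [('tip1',(123,157),(602,188)),('tip2',(285,180),(455,290)),('tip3',(446,202),(297,400)),('j1',(132,50),(685,283)),('j2',(289,72),(537,393)),('j3',(446,97),(378,508)),('end+',(66,38),(750,250))]:
    print(n,*tri(t,tp(*a),s,sp(*b)))
T,S=t['img'],s['img']
for n,lo,hi,rt,rs in [('red',(170,120,70),(180,255,255),(425,255,470,300),(200,270,260,335)),('green',(50,80,30),(80,255,255),(385,255,425,292),(240,265,280,310)),('blue',(105,120,60),(125,255,255),(475,255,525,300),(170,310,215,365))]:
    m=mask(T,lo,hi); c=cv2.convexHull(big(m,rt)); e=cv2.fitEllipse(c); print(n,'mouth',e,plane(t,e[0],.065))
m=mask(T,(150,40,60),(179,255,255)); c=big(m,(265,160,360,245)); r=cv2.minAreaRect(c); print('pink',r)
b=cv2.boxPoints(r); P=plane(t,b,.02); print(P)
for n,(lo,hi) in COL.items():
    for cam,I,roi in((t,T,(190,240,335,315)),(s,S,(280,175,390,262))):
        c=big(mask(I,lo,hi),roi)
        if c is None: print(n,None);continue
        r=cv2.minAreaRect(c); print(n,r,plane(cam,r[0],.012))
E
```

```text
green +y [ 0.4495 -0.073   0.1544] [0.002006534433912921, 0.0020065344339129073] -y [ 0.4524 -0.1129  0.1578] [0.003229700036869295, 0.0032297000368693147] mid [ 0.4509 -0.093   0.1561] yaw 4.151639156456234
red +y [ 0.4336 -0.1715  0.152 ] [0.0007824670921001743, 0.0007824670921001059] -y [ 0.4408 -0.2105  0.1564] [0.002581544247321595, 0.002581544247321505] mid [ 0.4372 -0.191   0.1542] yaw 10.456195413826467
blue +y [ 0.4355 -0.3026  0.145 ] [0.003023354711938435, 0.0030233547119382764] -y [ 0.4451 -0.3445  0.1569] [0.0017082746088624612, 0.0017082746088624048] mid [ 0.4403 -0.3235  0.151 ] yaw 12.902387978353744
tip1 [ 0.5811 -0.0849  0.227 ] [0.0004110001908996191, 0.00041100019089954716]
tip2 [ 0.5637 -0.2036  0.2264] [0.0009470551751347264, 0.0009470551751345903]
tip3 [ 0.5469 -0.3216  0.2254] [0.000832244030491659, 0.0008322440304916417]
j1 [ 0.6654 -0.0966  0.2131] [0.00012689729132419882, 0.0001268972913241299]
j2 [ 0.6483 -0.2154  0.2104] [0.0002997152456877774, 0.00029971524568779193]
j3 [ 0.6293 -0.3332  0.208 ] [0.00031812583663256335, 0.00031812583663276664]
end+ [ 0.6774 -0.0472  0.2065] [0.0006771882819375489, 0.0006771882819375316]Traceback (most recent call last):
  File "<stdin>", line 10, in <module>
cv2.error: OpenCV(4.12.0) /io/opencv/modules/imgproc/src/convhull.cpp:143: error: (-215:Assertion failed) total >= 0 && (depth == CV_32F || depth == CV_32S) in function 'convexHull'
```

```bash
python3 - <<'E'
from m import *
t=camera('top');s=camera('scene'); np.set_printoptions(precision=4,suppress=True)
T,S=t['img'],s['img']; H=cv2.cvtColor(T,cv2.COLOR_RGB2HSV)
for n,p in dict(red=(445,283),red2=(435,270),green=(405,280),blue=(490,282),grey=(210,290),yellow=(248,262),orange=(276,290),black=(311,268),pink=(312,204),wood=(340,290),handle=(440,279)).items(): print(n,H[p[1],p[0]],T[p[1],p[0]])
I=T.astype(int)
for n,k,rt in [('red',0,(425,255,470,300)),('green',1,(385,255,425,292)),('blue',2,(475,255,525,300))]:
    o=[i for i in range(3) if i!=k]; m=((I[...,k]>1.7*I[...,o[0]])&(I[...,k]>1.7*I[...,o[1]])&(I[...,k]>25)).astype(np.uint8)*255
    if n=='red': m[(H[...,0]>6)&(H[...,0]<172)]=0
    c=big(m,rt)
    if c is None: print(n,'none',m.sum());continue
    c=cv2.convexHull(c); e=cv2.minEnclosingCircle(c); print(n,'mouth',e,plane(t,e[0],.065))
m=((I[...,0]>150)&(I[...,2]>100)&(I[...,1]<150)).astype(np.uint8)*255; c=big(m,(265,160,360,245)); r=cv2.minAreaRect(c); print('pink',r,plane(t,cv2.boxPoints(r),.012))
m2=((I.min(2)>150)|(m>0)).astype(np.uint8)*255; c=big(m2,(265,160,360,245)); r=cv2.minAreaRect(c); print('tray',r,plane(t,cv2.boxPoints(r),.02))
for n,(lo,hi) in COL.items():
    for cam,Im,roi in((t,T,(190,240,335,315)),(s,S,(280,175,390,262))):
        c=big(mask(Im,lo,hi),roi)
        if c is None: print(n,None);continue
        r=cv2.minAreaRect(c); P=plane(cam,cv2.boxPoints(r),.014)[:,:2]; print(n,np.array(r[0]),r[1],r[2],plane(cam,r[0],.014)[0,:2])
E
```

```text
red [  2 213 212] [212  47  35]
red2 [  3 207 170] [170  44  32]
green [ 58 125  86] [47 86 44]
blue [116 121  80] [42 47 80]
grey [ 75   7 139] [135 139 137]
yellow [ 27 233 243] [243 220  21]
orange [ 14 213 234] [234 131  39]
black [ 0 42 66] [66 55 55]
pink [172 101 240] [240 145 171]
wood [ 15 132 135] [135  99  65]
handle [ 38   7 146] [145 146 142]
red mouth ((443.5, 275.5), 14.714038848876953) [[ 0.4439 -0.1874  0.065 ]]
green mouth ((405.03570556640625, 276.5), 14.044709205627441) [[ 0.4418 -0.0931  0.065 ]]
blue mouth ((497.62103271484375, 277.3343811035156), 16.784229278564453) [[ 0.439  -0.3193  0.065 ]]
pink ((311.66925048828125, 203.4223175048828), (71.19380187988281, 65.56359100341797), 1.9091522693634033) [[0.5525 0.2334 0.012 ]
 [0.727  0.2291 0.012 ]
 [0.7195 0.0413 0.012 ]
 [0.5455 0.0485 0.012 ]]
tray ((309.9593811035156, 203.3811492919922), (74.55599975585938, 65.50108337402344), 1.6846843957901) [[0.5515 0.2409 0.02  ]
 [0.7247 0.2375 0.02  ]
 [0.7177 0.042  0.02  ]
 [0.545  0.0485 0.02  ]]
grey [311.3679 272.5377] (38.59831619262695, 5.082340717315674) 74.05460357666016 [0.4546 0.1387]
grey [365.3215 198.7983] (41.22091293334961, 7.352713584899902) 40.36453628540039 [0.4482 0.3906]
yellow [244.9555 270.1424] (5.726880073547363, 39.551265716552734) 17.35402488708496 [0.4613 0.3099]
yellow [352.7124 214.3141] (28.315696716308594, 4.2332444190979) 48.8140754699707 [0.4595 0.3121]
orange [275.0206 289.0548] (4.658473014831543, 38.10525894165039) 6.009006023406982 [0.4126 0.2319]
orange [324.7447 219.6989] (27.94010353088379, 4.0260910987854) 39.09385681152344 [0.4074 0.2365]
black None
black [315.6155 248.7061] (31.379619598388672, 4.387828350067139) 21.447736740112305 [0.4619 0.1321]
```

```bash
python3 - <<'E'
from h import *
o=get_obs();p=o['position'];print(p)
print(go(.441,-.324,.215,12,*p,18.26)); print(go(.441,-.324,.118,12,.441,-.324,.215,12))
E
```

```text
[ 0.19585363 -0.59341267  0.23106084]
[ 0.3172 -0.179   0.0161  6.26  ]
[0.    0.    0.097 0.   ]
```

Request:
carry_out(
  motion=[
    {"xyz": [0.317,-0.179,0.016],"angular": [0,0,6.3]},
    {"xyz": [0.317,-0.179,0.016],"angular": [0,0,6.3]},
    {"xyz": [0.317,-0.179,0.016],"angular": [0,0,6.3]},
    {"xyz": [0.317,-0.179,0.016],"angular": [0,0,6.3]},
    {"xyz": [0.317,-0.179,0.016],"angular": [0,0,6.3]},
    {"xyz": [0.317,-0.179,0.016],"angular": [0,0,6.3]},
    {"xyz": [0.317,-0.179,0.016],"angular": [0,0,6.3]},
    {"xyz": [0.317,-0.179,0.016],"angular": [0,0,6.3]},
    {"xyz": [0.317,-0.179,0.016],"angular": [0,0,6.3]},
    {"xyz": [0.317,-0.179,0.016],"angular": [0,0,6.3]},
    {"xyz": [0.317,-0.179,0.016],"angular": [0,0,6.3]},
    {"xyz": [0.317,-0.179,0.016],"angular": [0,0,6.3]},
  ],
  hand=1,
  grip_force=30,
)

```text
clock: 1.5
position: [0.4398, -0.3256, 0.2153]
ee_rot: [0.995, 0.103, -0.0, 0.0]
ft_force: [-0.4, 0.3, 0.5]
grip_width: 1.003
grasp_force: 0.0
```

```bash
python3 - <<'E'
from h import *
o=get_obs();print(o['position'],R.from_quat(o['ee_rot']).as_matrix()[:,0],o['joint_pos'],o['ft_force'])
c=camera('wrist');cv2.imwrite('pics/w1.png',c['img'][:,:,::-1]);print(c['fx'],c['cx'],c['cy'],c['extrinsics'])
E
```

```text
[ 0.43981429 -0.3255658   0.21532764] [ 9.78793507e-01  2.04849132e-01 -3.21776573e-04] [ 0.81021185  0.18729829 -0.28937089  1.6796989   0.05591944  1.28266434
 -0.85476268] [-0.40501805  0.32741745  0.49141795]
371.64829954431775 319.4422588798447 240.3060082056066 [[ 0.20443855  0.93867179  0.27766913  0.50950439]
 [-0.9788784   0.19644609  0.05662164 -0.3097078 ]
 [-0.00139788 -0.28337996  0.9590067   0.35791962]
 [ 0.          0.          0.          1.        ]]
```

View pics/w1.png

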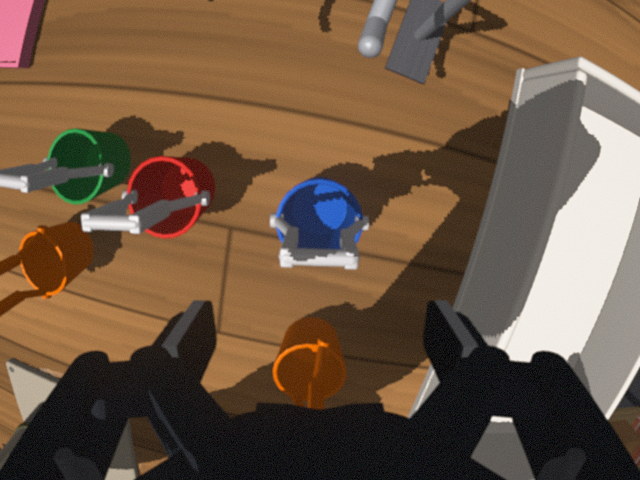

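The wrist view shows the blue handle bar from (283,262) to (355,263), level in the image and centred between the fingers. I'll cast those pixels to check.

```bash
cat >> h.py <<'E'
def wray(c,uv):
    d=np.array(uv,float)-[c['cx'],c['cy']]; r=np.hypot(*d); th=r/c['fx']; d=d/max(r,1e-9)*np.sin(th)
    return c['extrinsics'][:3,3], c['extrinsics'][:3,:3]@[d[0],-d[1],-np.cos(th)]
def wplane(c,uv,z):
    o,d=wray(c,uv); return o+d*(z-o[2])/d[2]
E
python3 - <<'E'
from h import *
c=camera('wrist')
a,b=wplane(c,(283,260),.155),wplane(c,(355,260),.155);print(a,b,(a+b)/2,np.degrees(np.arctan2(-(a-b)[0],(a-b)[1])))
a,b=wplane(c,(86,222),.155),wplane(c,(137,224),.155);print('red',a,b,(a+b)/2,np.degrees(np.arctan2(-(a-b)[0],(a-b)[1])))
E
```

```text
[ 0.43491301 -0.3031515   0.155     ] [ 0.44350198 -0.34407954  0.155     ] [ 0.43920749 -0.32361552  0.155     ] 11.851849047400597
red [ 0.43197127 -0.17066916  0.155     ] [ 0.43819688 -0.20996686  0.155     ] [ 0.43508408 -0.19031801  0.155     ] 9.002089897932482
```

Request:
carry_out(
  motion=[
    {"xyz": [0,0.0,0.05],"angular": [0,0,0]},
    {"xyz": [0,0.0,0.097],"angular": [0,0,0]},
    {"xyz": [0,0.0,0.097],"angular": [0,0,0]},
    {"xyz": [0,0.0,0.097],"angular": [0,0,0]},
  ],
)

```text
clock: 2.0
position: [0.4407, -0.3244, 0.1192]
ee_rot: [0.995, 0.104, -0.0, -0.0]
ft_force: [0.0, -0.3, 1.1]
grip_width: 1.002
grasp_force: 0.0
```

Request:
carry_out(
  motion=[
    {"xyz": [0,0,0],"angular": [0,0,0]},
    {"xyz": [0,0,0],"angular": [0,0,0]},
    {"xyz": [0,0,0],"angular": [0,0,0]},
    {"xyz": [0,0,0],"angular": [0,0,0]},
    {"xyz": [0,0,0],"angular": [0,0,0]},
    {"xyz": [0,0,0],"angular": [0,0,0]},
    {"xyz": [0,0,0],"angular": [0,0,0]},
    {"xyz": [0,0,0],"angular": [0,0,0]},
  ],
  hand=0,
  grip_force=30,
)

```text
clock: 2.8
position: [0.4418, -0.3249, 0.1203]
ee_rot: [0.995, 0.104, 0.001, 0.001]
ft_force: [-0.6, 0.3, 6.9]
grip_width: 0.535
grasp_force: 29.9
```

Request:
carry_out(
  motion=[
    {"xyz": [0,0,-0.04],"angular": [0,0,0]},
    {"xyz": [0,0,-0.08],"angular": [0,0,0]},
    {"xyz": [0,0,-0.105],"angular": [0,0,0]},
    {"xyz": [0,0,-0.105],"angular": [0,0,7]},
    {"xyz": [0,0,-0.105],"angular": [0,0,14]},
    {"xyz": [0,0,-0.105],"angular": [0,0,20]},
    {"xyz": [0,0,-0.105],"angular": [0,0,20]},
  ],
)

```text
clock: 3.5
position: [0.4409, -0.3242, 0.224]
ee_rot: [0.997, -0.071, 0.0, 0.0]
ft_force: [-0.2, -0.4, -0.9]
grip_width: 0.539
grasp_force: 31.8
```

```bash
python3 - <<'E'
from h import *
o=get_obs();p=o['position'];a=R.from_quat(o['ee_rot']).as_matrix()[:,0];yaw=np.degrees(np.arctan2(a[1],a[0]))
print(p,yaw,o['joint_pos'],o['ft_force'],o['grip_width']); print(go(.584,-.327,p[2],-8.3,*p,yaw))
c=camera('wrist');cv2.imwrite('pics/w2.png',c['img'][:,:,::-1])
E
```

```text
[ 0.4409094  -0.32416909  0.2239842 ] -8.122354769069446 [ 0.78356454  0.17916643 -0.26218596  1.66946754  0.04820215  1.29844991
 -1.20010611] [-0.20552234 -0.37608522 -0.87253406] 0.5386039368245871
[ 0.1421 -0.0174 -0.      0.1776]
```

View pics/w2.png

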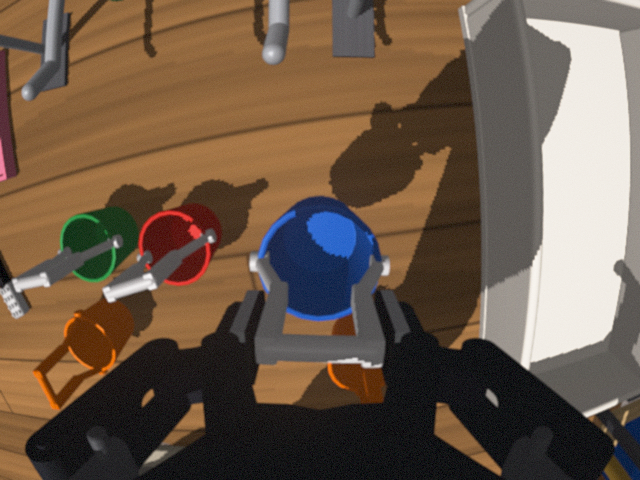

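The wrist view shows the blue pail held squarely, with its bar at (320,348) and hook 3's tip ahead at (275,45). I'll carry it over the hook and lower it.

Request:
carry_out(
  motion=[
    {"xyz": [0.035,-0.017,0],"angular": [0,0,0]},
    {"xyz": [0.07,-0.017,0],"angular": [0,0,0]},
    {"xyz": [0.11,-0.017,0],"angular": [0,0,0]},
    {"xyz": [0.142,-0.017,0],"angular": [0,0,0]},
    {"xyz": [0.142,-0.017,0],"angular": [0,0,0]},
    {"xyz": [0.142,-0.017,0],"angular": [0,0,0]},
    {"xyz": [0.142,-0.017,0.015],"angular": [0,0,0]},
    {"xyz": [0.142,-0.017,0.025],"angular": [0,0,0]},
    {"xyz": [0.142,-0.017,0.033],"angular": [0,0,0]},
    {"xyz": [0.142,-0.017,0.033],"angular": [0,0,0]},
  ],
)

```text
clock: 4.55
position: [0.5826, -0.3271, 0.1886]
ee_rot: [0.998, -0.07, -0.001, -0.0]
ft_force: [1.1, 0.4, -1.8]
grip_width: 0.536
grasp_force: 31.3
```

```bash
python3 - <<'E'
from h import *
c=camera('wrist');d=camera('scene')['img'];o=get_obs();print(o['position'])
a=cv2.resize(d[280:420,140:300],(640,560),interpolation=cv2.INTER_CUBIC)
cv2.imwrite('pics/w3.png',np.hstack([cv2.resize(c['img'][150:480,120:520],(400,330)),cv2.resize(a,(377,330))])[:,:,::-1])
E
```

```text
[ 0.5835552  -0.3272723   0.19034502]
```

View pics/w3.png

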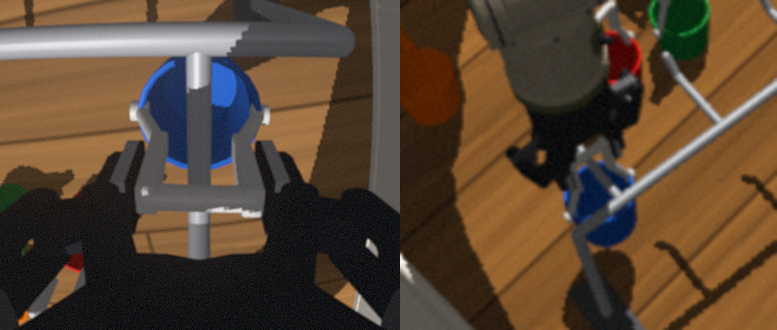

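The hook prong (x=200) passes under the middle of the handle bar (135–265). I'll lower the last few mm, release, then retreat upward.

Request:
carry_out(
  motion=[
    {"xyz": [0,0,0.003],"angular": [0,0,0]},
    {"xyz": [0,0,0.006],"angular": [0,0,0]},
    {"xyz": [0,0,0.006],"angular": [0,0,0]},
  ],
)

```text
clock: 4.95
position: [0.5841, -0.3273, 0.1848]
ee_rot: [0.998, -0.07, 0.0, 0.0]
ft_force: [-0.4, 0.4, 1.0]
grip_width: 0.538
grasp_force: 31.7
```

Request:
carry_out(
  motion=[
    {"xyz": [0,0,0],"angular": [0,0,0]},
    {"xyz": [0,0,0],"angular": [0,0,0]},
    {"xyz": [0,0,0],"angular": [0,0,0]},
    {"xyz": [0,0,-0.01],"angular": [0,0,0]},
    {"xyz": [0,0,-0.03],"angular": [0,0,0]},
    {"xyz": [0,0,-0.06],"angular": [0,0,0]},
    {"xyz": [0,0,-0.09],"angular": [0,0,0]},
    {"xyz": [0,0,-0.09],"angular": [0,0,0]},
  ],
  hand=0.85,
)

```text
clock: 5.75
position: [0.5854, -0.3278, 0.2803]
ee_rot: [0.998, -0.07, 0.004, 0.002]
ft_force: [0.2, -0.2, 0.1]
grip_width: 0.853
grasp_force: 0.0
```

```bash
python3 - <<'E'
from h import *
o=get_obs();p=o['position'];a=R.from_quat(o['ee_rot']).as_matrix()[:,0];yaw=np.degrees(np.arctan2(a[1],a[0]))
print(p,yaw,o['ft_force']); print(go(.436,-.1908,.225,9,*p,yaw))
c=camera('wrist');cv2.imwrite('pics/w4.png',cv2.resize(c['img'],(480,360))[:,:,::-1])
E
```

```text
[ 0.5854047  -0.32778648  0.2802654 ] -8.041161266847174 [ 0.19546632 -0.21335498  0.14874783]
[ -0.1671  -0.1147   0.0553 -17.0412]
```

View pics/w4.png

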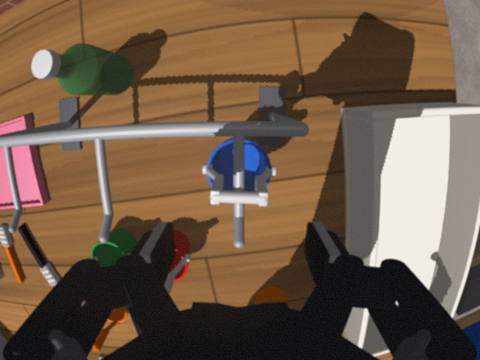

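Blue hangs on hook 3, with the bar on the prong at (238,197). Next is red.

Request:
carry_out(
  motion=[
    {"xyz": [-0.04,-0.027,0],"angular": [0,0,-4]},
    {"xyz": [-0.08,-0.055,0],"angular": [0,0,-8]},
    {"xyz": [-0.12,-0.082,0],"angular": [0,0,-12]},
    {"xyz": [-0.16,-0.11,0.01],"angular": [0,0,-17]},
    {"xyz": [-0.166,-0.115,0.05],"angular": [0,0,-17]},
    {"xyz": [-0.166,-0.115,0.055],"angular": [0,0,-17]},
    {"xyz": [-0.166,-0.115,0.055],"angular": [0,0,-17]},
  ],
)

```text
clock: 6.5
position: [0.4351, -0.1905, 0.2189]
ee_rot: [0.997, 0.078, -0.001, -0.0]
ft_force: [0.4, 0.4, 0.7]
grip_width: 0.849
grasp_force: 0.0
```

```bash
python3 - <<'E'
from h import *
o=get_obs();p=o['position'];a=R.from_quat(o['ee_rot']).as_matrix()[:,0];yaw=np.degrees(np.arctan2(a[1],a[0]))
c=camera('wrist');I=c['img'].astype(int)
m=((I.min(2)>140)&(I.max(2)-I.min(2)<40)).astype(np.uint8)*255; m[:230]=0;m[300:]=0;m[:,:250]=0;m[:,400:]=0
cs,_=cv2.findContours(m,0,2);q=max(cs,key=cv2.contourArea);r=cv2.minAreaRect(q);print(r)
b=wplane(c,r[0],.152);print(p,yaw,b); print(go(*b[:2],.119,yaw,*p,yaw))
cv2.imwrite('pics/w5.png',c['img'][:,:,::-1])
E
```

```text
((319.0, 251.5), (78.0, 29.0), 0.0)
[ 0.43513068 -0.19045536  0.21890282] 8.925292390112123 [ 0.43726731 -0.18819239  0.152     ]
[ 0.0025 -0.0019  0.0999 -0.    ]
```

Request:
carry_out(
  motion=[
    {"xyz": [0.001,0.0,0.05],"angular": [0,0,0]},
    {"xyz": [0.001,0.0,0.1],"angular": [0,0,0]},
    {"xyz": [0.001,0.0,0.1],"angular": [0,0,0]},
    {"xyz": [0.001,0.0,0.1],"angular": [0,0,0]},
  ],
)

```text
clock: 6.95
position: [0.4375, -0.1905, 0.1208]
ee_rot: [0.997, 0.078, 0.0, -0.0]
ft_force: [0.9, 0.2, 0.9]
grip_width: 0.849
grasp_force: 0.0
```

Request:
carry_out(
  motion=[
    {"xyz": [0,0,0],"angular": [0,0,0]},
    {"xyz": [0,0,0],"angular": [0,0,0]},
    {"xyz": [0,0,0],"angular": [0,0,0]},
    {"xyz": [0,0,0],"angular": [0,0,0]},
    {"xyz": [0,0,0],"angular": [0,0,0]},
    {"xyz": [0,0,0],"angular": [0,0,0]},
    {"xyz": [0,0,0],"angular": [0,0,0]},
    {"xyz": [0,0,0],"angular": [0,0,0]},
  ],
  hand=0,
  grip_force=30,
)

```text
clock: 7.75
position: [0.4384, -0.1903, 0.1221]
ee_rot: [0.997, 0.078, 0.002, 0.001]
ft_force: [-0.2, 2.9, 7.1]
grip_width: 0.532
grasp_force: 29.9
```

Request:
carry_out(
  motion=[
    {"xyz": [0,0,-0.04],"angular": [0,0,0]},
    {"xyz": [0,0,-0.08],"angular": [0,0,0]},
    {"xyz": [0,0,-0.105],"angular": [0,0,0]},
    {"xyz": [0,0,-0.105],"angular": [0,0,7]},
    {"xyz": [0,0,-0.105],"angular": [0,0,14]},
    {"xyz": [0,0,-0.105],"angular": [0,0,17.2]},
    {"xyz": [0,0,-0.105],"angular": [0,0,17.2]},
  ],
)

```text
clock: 8.45
position: [0.4369, -0.1901, 0.2259]
ee_rot: [0.997, -0.072, 0.001, 0.001]
ft_force: [-0.5, 0.5, -0.6]
grip_width: 0.535
grasp_force: 31.7
```

```bash
python3 - <<'E'
from h import *
o=get_obs();p=o['position'];a=R.from_quat(o['ee_rot']).as_matrix()[:,0];yaw=np.degrees(np.arctan2(a[1],a[0]))
print(p,yaw,o['joint_pos'],o['ft_force'],o['grip_width']); print(go(.601,-.209,p[2],-8.3,*p,yaw))
E
```

```text
[ 0.43694296 -0.19013741  0.22586388] -8.278253779868848 [ 0.69305047  0.02681854 -0.38232686  1.83018239  0.01101174  1.28428329
 -1.40752091] [-0.45137998  0.54858333 -0.60763337] 0.5351709246160176
[ 0.1651 -0.005  -0.      0.0217]
```

Request:
carry_out(
  motion=[
    {"xyz": [0.04,-0.005,0],"angular": [0,0,0]},
    {"xyz": [0.08,-0.005,0],"angular": [0,0,0]},
    {"xyz": [0.12,-0.005,0],"angular": [0,0,0]},
    {"xyz": [0.165,-0.005,0],"angular": [0,0,0]},
    {"xyz": [0.165,-0.005,0],"angular": [0,0,0]},
    {"xyz": [0.165,-0.005,0],"angular": [0,0,0]},
    {"xyz": [0.165,-0.005,0.015],"angular": [0,0,0]},
    {"xyz": [0.165,-0.005,0.025],"angular": [0,0,0]},
    {"xyz": [0.165,-0.005,0.032],"angular": [0,0,0]},
    {"xyz": [0.165,-0.005,0.032],"angular": [0,0,0]},
  ],
)

```text
clock: 9.45
position: [0.5994, -0.2087, 0.1911]
ee_rot: [0.997, -0.072, -0.001, -0.0]
ft_force: [0.1, -0.1, -1.3]
grip_width: 0.533
grasp_force: 31.4
```

```bash
python3 - <<'E'
from h import *
o=get_obs();p=o['position'];print(p,o['ft_force'])
c=camera('wrist');cv2.imwrite('pics/w6.png',cv2.resize(c['img'],(480,360))[:,:,::-1])
E
```

```text
[ 0.59937994 -0.20868575  0.19111805] [ 0.13481592 -0.08669139 -1.30339362]
```

View pics/w6.png

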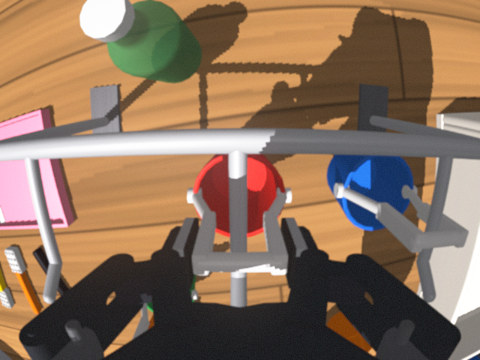

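Hook 2 is centred in the red handle: prong at x=238, bar from 193 to 288.

Request:
carry_out(
  motion=[
    {"xyz": [0,0,0.003],"angular": [0,0,0]},
    {"xyz": [0,0,0.006],"angular": [0,0,0]},
    {"xyz": [0,0,0.006],"angular": [0,0,0]},
  ],
)

```text
clock: 9.8
position: [0.6007, -0.2087, 0.1866]
ee_rot: [0.997, -0.072, 0.0, 0.0]
ft_force: [-0.2, 0.2, 1.2]
grip_width: 0.534
grasp_force: 31.6
```

Request:
carry_out(
  motion=[
    {"xyz": [0,0,0],"angular": [0,0,0]},
    {"xyz": [0,0,0],"angular": [0,0,0]},
    {"xyz": [0,0,0],"angular": [0,0,0]},
    {"xyz": [0,0,-0.01],"angular": [0,0,0]},
    {"xyz": [0,0,-0.03],"angular": [0,0,0]},
    {"xyz": [0,0,-0.06],"angular": [0,0,0]},
    {"xyz": [0,0,-0.09],"angular": [0,0,0]},
    {"xyz": [0,0,-0.09],"angular": [0,0,0]},
  ],
  hand=0.85,
)

```text
clock: 10.6
position: [0.6023, -0.2088, 0.282]
ee_rot: [0.997, -0.072, 0.004, 0.001]
ft_force: [-0.2, -0.2, 1.0]
grip_width: 0.85
grasp_force: 0.0
```

Request:
carry_out(
  motion=[
    {"xyz": [-0.04,-0.022,0],"angular": [0,0,-4]},
    {"xyz": [-0.08,-0.045,0],"angular": [0,0,-8]},
    {"xyz": [-0.12,-0.068,0],"angular": [0,0,-12.3]},
    {"xyz": [-0.16,-0.09,0.01],"angular": [0,0,-12.3]},
    {"xyz": [-0.165,-0.093,0.05],"angular": [0,0,-12.3]},
    {"xyz": [-0.165,-0.093,0.055],"angular": [0,0,-12.3]},
    {"xyz": [-0.165,-0.093,0.055],"angular": [0,0,-12.3]},
  ],
)

```text
clock: 11.3
position: [0.4504, -0.0934, 0.2214]
ee_rot: [0.999, 0.035, -0.001, -0.0]
ft_force: [1.4, 0.1, 0.6]
grip_width: 0.849
grasp_force: 0.0
```

```bash
python3 - <<'E'
from h import *
o=get_obs();p=o['position'];a=R.from_quat(o['ee_rot']).as_matrix()[:,0];yaw=np.degrees(np.arctan2(a[1],a[0]))
c=camera('wrist');I=c['img'].astype(int)
m=((I.min(2)>140)&(I.max(2)-I.min(2)<40)).astype(np.uint8)*255; m[:220]=0;m[300:]=0;m[:,:250]=0;m[:,400:]=0
cs,_=cv2.findContours(m,0,2);q=max(cs,key=cv2.contourArea);r=cv2.minAreaRect(q);print(r)
b=wplane(c,r[0],.152);print(p,yaw,b); print(go(*b[:2],.119,yaw,*p,yaw))
cv2.imwrite('pics/w7.png',cv2.resize(c['img'],(480,360))[:,:,::-1])
E
```

```text
((317.4591979980469, 257.5707702636719), (77.14900970458984, 20.013351440429688), 0.9093804955482483)
[ 0.45040206 -0.09338393  0.22135282] 4.045917329158187 [ 0.44790552 -0.09081725  0.152     ]
[-0.0023 -0.0027  0.1024 -0.    ]
```

View pics/w7.png

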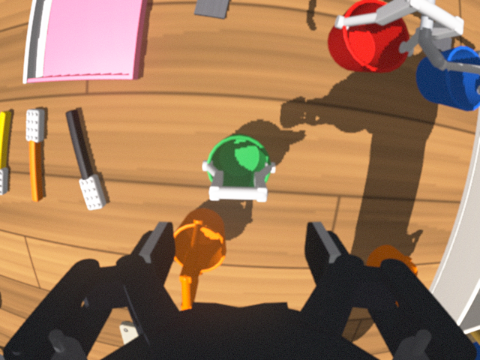

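Green is centred below the gripper with its bar at (238,193), and the orange decoy is clear of the fingers.

Request:
carry_out(
  motion=[
    {"xyz": [-0.001,-0.001,0.05],"angular": [0,0,0]},
    {"xyz": [-0.001,-0.001,0.1],"angular": [0,0,0]},
    {"xyz": [-0.001,-0.001,0.101],"angular": [0,0,0]},
    {"xyz": [-0.001,-0.001,0.101],"angular": [0,0,0]},
  ],
)

```text
clock: 11.75
position: [0.4505, -0.0923, 0.1217]
ee_rot: [0.999, 0.035, -0.0, -0.0]
ft_force: [0.7, 0.5, 1.4]
grip_width: 0.854
grasp_force: 0.0
```

Request:
carry_out(
  motion=[
    {"xyz": [0,0,0],"angular": [0,0,0]},
    {"xyz": [0,0,0],"angular": [0,0,0]},
    {"xyz": [0,0,0],"angular": [0,0,0]},
    {"xyz": [0,0,0],"angular": [0,0,0]},
    {"xyz": [0,0,0],"angular": [0,0,0]},
    {"xyz": [0,0,0],"angular": [0,0,0]},
    {"xyz": [0,0,0],"angular": [0,0,0]},
    {"xyz": [0,0,0],"angular": [0,0,0]},
  ],
  hand=0,
  grip_force=30,
)

```text
clock: 12.55
position: [0.4514, -0.0923, 0.123]
ee_rot: [0.999, 0.035, 0.002, 0.001]
ft_force: [-0.7, 0.5, 7.1]
grip_width: 0.535
grasp_force: 30.0
```

Request:
carry_out(
  motion=[
    {"xyz": [0,0,-0.04],"angular": [0,0,0]},
    {"xyz": [0,0,-0.08],"angular": [0,0,0]},
    {"xyz": [0,0,-0.105],"angular": [0,0,0]},
    {"xyz": [0,0,-0.105],"angular": [0,0,7]},
    {"xyz": [0,0,-0.105],"angular": [0,0,12.3]},
    {"xyz": [0,0,-0.105],"angular": [0,0,12.3]},
    {"xyz": [0,0,-0.105],"angular": [0,0,12.3]},
  ],
)

```text
clock: 13.25
position: [0.4497, -0.0921, 0.2262]
ee_rot: [0.998, -0.07, 0.001, 0.0]
ft_force: [-1.0, -0.2, -1.5]
grip_width: 0.538
grasp_force: 31.7
```

```bash
python3 - <<'E'
from h import *
o=get_obs();p=o['position'];a=R.from_quat(o['ee_rot']).as_matrix()[:,0];yaw=np.degrees(np.arctan2(a[1],a[0]))
print(p,yaw,o['joint_pos'],o['ft_force'],o['grip_width']); print(go(.618,-.0902,p[2],-8.3,*p,yaw))
E
```

```text
[ 0.44972293 -0.0920832   0.22617147] -8.072783890931387 [ 0.61441979 -0.00782295 -0.50387637  1.86225054 -0.00352252  1.28494311
 -1.60014806] [-1.0188081  -0.216793   -1.46563417] 0.5381227980378407
[ 0.1663 -0.0255 -0.      0.2272]
```

Request:
carry_out(
  motion=[
    {"xyz": [0.03,-0.02,0],"angular": [0,0,0]},
    {"xyz": [0.06,-0.0255,0],"angular": [0,0,0]},
    {"xyz": [0.09,-0.0255,0],"angular": [0,0,0]},
    {"xyz": [0.13,-0.0255,0],"angular": [0,0,0]},
    {"xyz": [0.167,-0.0255,0],"angular": [0,0,0]},
    {"xyz": [0.167,-0.0255,0],"angular": [0,0,0]},
    {"xyz": [0.167,-0.0255,0],"angular": [0,0,0]},
    {"xyz": [0.167,-0.0255,0.015],"angular": [0,0,0]},
    {"xyz": [0.167,-0.0255,0.025],"angular": [0,0,0]},
    {"xyz": [0.167,-0.0255,0.032],"angular": [0,0,0]},
    {"xyz": [0.167,-0.0255,0.032],"angular": [0,0,0]},
  ],
)

```text
clock: 14.35
position: [0.6173, -0.0909, 0.192]
ee_rot: [0.997, -0.072, -0.001, 0.0]
ft_force: [-0.1, 0.0, -1.5]
grip_width: 0.531
grasp_force: 31.5
```

```bash
python3 - <<'E'
from h import *
o=get_obs();p=o['position'];print(p,o['ft_force'])
c=camera('wrist');cv2.imwrite('pics/w8.png',cv2.resize(c['img'],(480,360))[:,:,::-1])
E
```

```text
[ 0.61732728 -0.09091276  0.19198043] [-0.05192073  0.04597115 -1.47033051]
```

View pics/w8.png

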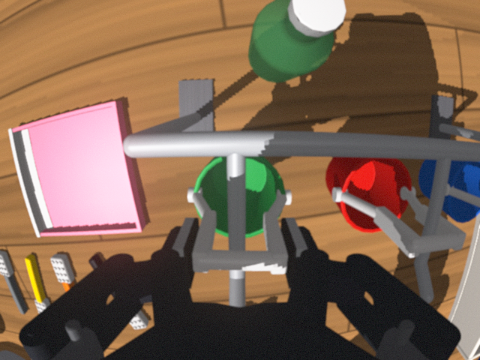

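Hook 1 is centred in the green handle: prong at x=237, bar from 193 to 288. I'll release, back off, and re-measure the scrubbers.

Request:
carry_out(
  motion=[
    {"xyz": [0,0,0.003],"angular": [0,0,0]},
    {"xyz": [0,0,0.006],"angular": [0,0,0]},
    {"xyz": [0,0,0.006],"angular": [0,0,0]},
  ],
)

```text
clock: 14.7
position: [0.6186, -0.0907, 0.1875]
ee_rot: [0.997, -0.072, 0.0, 0.0]
ft_force: [-1.1, -0.1, 0.0]
grip_width: 0.533
grasp_force: 31.7
```

Request:
carry_out(
  motion=[
    {"xyz": [0,0,0],"angular": [0,0,0]},
    {"xyz": [0,0,0],"angular": [0,0,0]},
    {"xyz": [0,0,0],"angular": [0,0,0]},
    {"xyz": [0,0,-0.01],"angular": [0,0,0]},
    {"xyz": [0,0,-0.03],"angular": [0,0,0]},
    {"xyz": [0,0,-0.06],"angular": [0,0,0]},
    {"xyz": [0,0,-0.1],"angular": [0,0,0]},
    {"xyz": [0,0,-0.11],"angular": [0,0,0]},
  ],
  hand=0.85,
)

```text
clock: 15.5
position: [0.6198, -0.0905, 0.303]
ee_rot: [0.997, -0.072, 0.003, 0.0]
ft_force: [0.2, 0.2, -0.5]
grip_width: 0.851
grasp_force: 0.0
```

Request:
carry_out(
  motion=[
    {"xyz": [-0.05,0,0],"angular": [0,0,0]},
    {"xyz": [-0.1,0,0],"angular": [0,0,0]},
    {"xyz": [-0.15,0,0],"angular": [0,0,-4]},
    {"xyz": [-0.19,0,0],"angular": [0,0,-8]},
    {"xyz": [-0.19,0,0],"angular": [0,0,-8.3]},
  ],
)

```text
clock: 16.0
position: [0.427, -0.0631, 0.2985]
ee_rot: [1.0, 0.002, 0.001, 0.002]
ft_force: [0.8, 0.7, 0.8]
grip_width: 0.849
grasp_force: 0.0
```

```bash
cat > s.py <<'E'
from m import *
def show(name):
    t=camera('top');s=camera('scene');T=t['img']
    H=cv2.cvtColor(T,cv2.COLOR_RGB2HSV)
    A=cv2.resize(T[155:320,180:440],(780,495),interpolation=cv2.INTER_CUBIC)
    cv2.imwrite(f'pics/{name}.png',A[:,:,::-1]); return t,s
E
python3 - <<'E'
from s import *
np.set_printoptions(precision=4,suppress=True)
o=get_obs();print(o['position'],o['joint_pos'])
t,s=show('s1'); I=t['img'].astype(int); H=cv2.cvtColor(t['img'],cv2.COLOR_RGB2HSV)
wood=(H[...,1]>85)&(H[...,0]>5)&(H[...,0]<20)&(H[...,2]<190)
m=(~wood).astype(np.uint8)*255; z=np.zeros_like(m); z[238:320,185:345]=m[238:320,185:345]; m=cv2.morphologyEx(z,cv2.MORPH_OPEN,np.ones((2,2)))
cs,_=cv2.findContours(m,0,1)
for c in cs:
    if cv2.contourArea(c)<80: continue
    r=cv2.minAreaRect(c); print(np.array(r[0]),np.array(r[1]),r[2],plane(t,r[0],.014))
E
```

```text
[ 0.427  -0.0631  0.2985] [ 0.6313 -0.1144 -0.537   1.7997 -0.0558  1.4391 -1.4633]
[315.1471 282.5883] [57.4809 11.6417] 75.96376037597656 [[0.4288 0.129  0.014 ]]
[277.459  280.9508] [11.7696 58.6672] 5.19442892074585 [[0.4333 0.2258 0.014 ]]
[243.4679 280.4404] [12.2602 59.3852] 16.699243545532227 [[0.4349 0.3133 0.014 ]]
[212.764 277.548] [12.2537 58.4061] 10.304845809936523 [[0.4426 0.3927 0.014 ]]
```

View pics/s1.png

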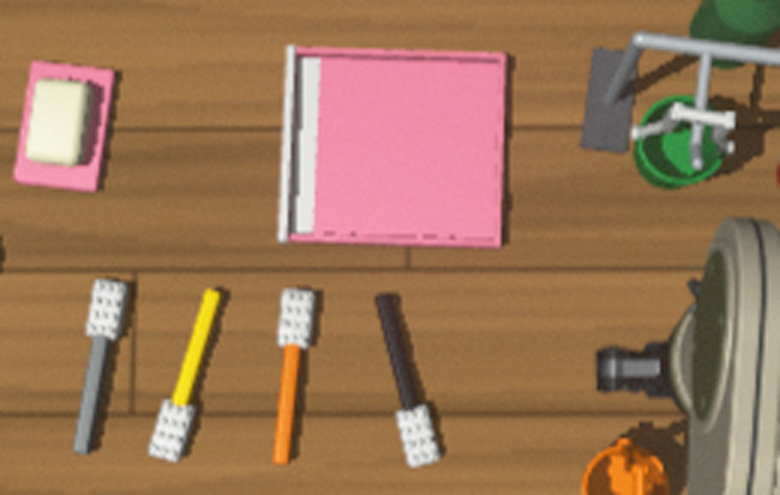

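The view is clear: green hangs on hook 1 at (700,115). The scrubber heads are grey (107,307), yellow (172,430), orange (296,317) and black (418,435). Tray rim corners are (287,46), (506,54), (502,246) and (281,241), with the white end on the left.

```bash
python3 - <<'E'
from s import *
np.set_printoptions(precision=4,suppress=True)
t=camera('top');s=camera('scene')
cp=lambda u,v:(180+(u+.5)/3-.5,155+(v+.5)/3-.5)
C=np.array([plane(t,cp(*p),.02)[0] for p in((287,46),(281,241),(506,54),(502,246))]);ctr=C.mean(0)
d=(C[0]+C[1]-C[2]-C[3])/2;w=(C[0]+C[2]-C[1]-C[3])/2
print('tray',C,ctr,np.linalg.norm(d),np.degrees(np.arctan2(d[1],d[0])),np.linalg.norm(w),np.degrees(np.arctan2(w[1],w[0])))
for n,hd,tl,rc in(('grey',(107,307),(81,450),(212.76,277.55)),('yellow',(172,430),(213,292),(243.47,280.44)),('orange',(296,317),(281,461),(277.46,280.95)),('black',(418,435),(387,296),(315.15,282.59))):
    a=plane(t,cp(*hd),.018)[0];b=plane(t,cp(*tl),.018)[0];c=plane(t,rc,.015)[0];print(n,c[:2],np.degrees(np.arctan2((a-b)[1],(a-b)[0])))
# two-view heights: orange and yellow handle ends, tray rim corner
for n,p in(('yel',(244.96,270.14)),('ora',(275.02,289.05))):
    q=dict(yel=(352.71,214.31),ora=(324.74,219.70))[n];print(n,*tri(t,p,s,q))
np.save('tray.npy',np.r_[ctr[:2],np.degrees(np.arctan2(d[1],d[0]))])
o=get_obs();p=o['position'];a=R.from_quat(o['ee_rot']).as_matrix()[:,0];yaw=np.degrees(np.arctan2(a[1],a[0]))
print(p,yaw,o['ee_rot'])
E
```

```text
tray [[0.7235 0.2331 0.02  ]
 [0.5515 0.2368 0.02  ]
 [0.7152 0.0417 0.02  ]
 [0.5464 0.0466 0.02  ]] [0.6341 0.1395 0.02  ] 0.19092811691238196 87.98450063912107 0.17040151280443602 -1.4568712306092948
grey [0.4425 0.3924] -9.0467852405401
yellow [0.4349 0.3131] 164.2220207477203
orange [0.4333 0.2257] -5.507694860149693
black [0.4288 0.129 ] -167.4467282521208
yel [0.4613 0.3094 0.0178] [0.00016057941717802598, 0.00016057941717814006]
ora [0.4124 0.2308 0.0231] [0.00013209583318257387, 0.0001320958331824892]
[ 0.4311 -0.0636  0.2977] 0.03947039730921792 [1.     0.0003 0.0004 0.    ]
```

Request:
carry_out(
  motion=[
    {"xyz": [-0.008,-0.05,0.02],"angular": [0,0,2]},
    {"xyz": [-0.008,-0.1,0.06],"angular": [0,0,5.5]},
    {"xyz": [-0.008,-0.15,0.1],"angular": [0,0,5.5]},
    {"xyz": [-0.008,-0.2,0.13],"angular": [0,0,5.5]},
    {"xyz": [-0.008,-0.25,0.16],"angular": [0,0,5.5]},
    {"xyz": [-0.008,-0.29,0.178],"angular": [0,0,5.5]},
    {"xyz": [-0.008,-0.29,0.178],"angular": [0,0,5.5]},
    {"xyz": [-0.008,-0.29,0.178],"angular": [0,0,5.5]},
    {"xyz": [-0.008,-0.29,0.178],"angular": [0,0,5.5]},
  ],
  hand=0.4,
)

```text
clock: 17.1
position: [0.4217, 0.2278, 0.1185]
ee_rot: [0.999, -0.046, -0.002, -0.001]
ft_force: [0.7, -0.7, 0.8]
grip_width: 0.396
grasp_force: 0.0
```

```bash
cat > w.py <<'E'
from h import *
def wgrid(c,z):
    v,u=np.mgrid[0:480,0:640]; du,dv=u-c['cx'],v-c['cy']; r=np.hypot(du,dv)+1e-9; th=r/c['fx']; k=np.sin(th)/r
    d=np.stack([du*k,-dv*k,-np.cos(th)],-1)@c['extrinsics'][:3,:3].T; o=c['extrinsics'][:3,3]
    return (o+d*((z-o[2])/d[...,2])[...,None])[...,:2]
def look(name,grip,head):
    """find the scrubber near the expected grip point/heading in the wrist view; print shifts"""
    o=get_obs();p=o['position'];a=R.from_quat(o['ee_rot']).as_matrix()[:,0];yaw=np.degrees(np.arctan2(a[1],a[0]))
    c=camera('wrist');W=wgrid(c,.017);H=cv2.cvtColor(c['img'],cv2.COLOR_RGB2HSV).astype(int)
    u=np.array([np.cos(np.radians(head)),np.sin(np.radians(head))]);n=np.array([-u[1],u[0]])
    s=(W-grip)@u; t=(W-grip)@n
    wood=(H[...,0]>5)&(H[...,0]<21)&(H[...,1]>75)&(H[...,1]<200)
    m=~wood&(s>5)&(s<110)&(abs(t)<32)
    m=cv2.morphologyEx(m.astype(np.uint8),cv2.MORPH_OPEN,np.ones((3,3)))
    k,l,st,_=cv2.connectedComponentsWithStats(m); m=l==1+np.argmax(st[1:,4])
    P=W[m].astype(np.float32); e=(P-grip)@u; f=(P-grip)@n
    bins=[(i,np.median(f[(e>i)&(e<=i+.005)]),np.ptp(f[(e>i)&(e<=i+.005)])) for i in np.arange(.01,.1,.01) if ((e>i)&(e<=i+.005)).sum()>5]
    print('pos',p,yaw); print('bins',[tuple(np.round(1000*np.array(b),1)) for b in bins],'tip',np.percentile(e,99.5))
    b=np.array(bins); co=np.polyfit(b[:,0]+.0025,b[:,1],1); hd=head+np.degrees(np.arctan(co[0])); tip=np.percentile(e,99.5)
    g=grip+co[1]*n+(tip-.085)*u; print('heading',hd,'grip',g,'row',go(*g,.007,hd,*p,yaw),'q7',o['joint_pos'][6],'ft',o['ft_force'])
    cv2.imwrite(f'pics/{name}.png',cv2.resize(c['img'],(480,360))[:,:,::-1])
E
python3 - <<'E'
from w import *
np.set_printoptions(precision=4,suppress=True)
look('o1',np.array([.4233,.2267]),-5.5)
E
```

```text
Traceback (most recent call last):
  File "w.py", line 15, in look
    k,l,st,_=cv2.connectedComponentsWithStats(m); m=l==1+np.argmax(st[1:,4])
                                                         ~~~~~~~~~^^^^^^^^^^
ValueError: attempt to get argmax of an empty sequence
```

```bash
python3 - <<'E'
from w import *
np.set_printoptions(precision=4,suppress=True)
c=camera('wrist');W=wgrid(c,.017);H=cv2.cvtColor(c['img'],cv2.COLOR_RGB2HSV).astype(int);I=c['img']
for lab,m in(('orange',(H[...,0]>5)&(H[...,0]<20)&(H[...,1]>195)&(H[...,2]>150)),('white',(H[...,1]<40)&(H[...,2]>150))):
    k,l,st,ce=cv2.connectedComponentsWithStats(m.astype(np.uint8))
    for i in range(1,k):
        if st[i,4]>150: print(lab,st[i],W[l==i].mean(0))
g=np.array([.4233,.2267]); print(np.argwhere(np.linalg.norm(W-g,axis=-1)<.003).mean(0), np.argwhere(np.linalg.norm(W-g-[.06,-.006],axis=-1)<.003).mean(0))
cv2.imwrite('pics/o1.png',I[:,:,::-1])
E
```

```text
orange [ 302  186   20  135 1244] [0.4048 0.233 ]
orange [ 586  275   54   83 2013] [ 0.3229 -0.0447]
white [   8    0   40   35 1100] [0.6396 0.4534]
white [275   0  16  58 729] [0.5673 0.2387]
white [ 290    0   32   43 1250] [0.5704 0.2233]
white [ 290  113   43   75 3028] [0.4835 0.2276]
white [  80  138   35  182 3107] [0.4629 0.3958]
white [ 437  242   47   66 2088] [0.3837 0.1251]
white [ 170  261   36   64 1875] [0.3881 0.3326]
[237.1379 321.5   ] [148.1515 321.9394]
```

```bash
sed -i 's/(s>5)&(s<110)&(abs(t)<32)/(s>.012)\&(s<.11)\&(abs(t)<.032)/' w.py; python3 - <<'E'
from w import *
np.set_printoptions(precision=4,suppress=True)
look('o1',np.array([.4233,.2267]),-5.5)
E
```

```text
pos [0.4228 0.226  0.1194] -5.513403230159168
bins [(np.float64(10.0), np.float64(9.8), np.float64(4.7)), (np.float64(20.0), np.float64(9.7), np.float64(4.7)), (np.float64(30.0), np.float64(9.6), np.float64(21.3)), (np.float64(40.0), np.float64(6.6), np.float64(28.5)), (np.float64(50.0), np.float64(6.5), np.float64(28.3)), (np.float64(60.0), np.float64(5.5), np.float64(28.1)), (np.float64(70.0), np.float64(6.1), np.float64(28.0)), (np.float64(80.0), np.float64(6.1), np.float64(27.9))] tip 0.08411091046357254
heading -9.293373518284998 grip [0.4234 0.2374] row [-0.0005 -0.0114  0.1124  3.78  ] q7 -2.401547473951474 ft [0.3622 0.2055 0.2749]
```

Request:
carry_out(
  motion=[
    {"xyz": [0,-0.0035,0.04],"angular": [0,0,0]},
    {"xyz": [0,-0.0035,0.08],"angular": [0,0,0]},
    {"xyz": [0,-0.0035,0.105],"angular": [0,0,0]},
    {"xyz": [0,-0.0035,0.111],"angular": [0,0,0]},
    {"xyz": [0,-0.0035,0.111],"angular": [0,0,0]},
    {"xyz": [0,-0.0035,0.111],"angular": [0,0,0]},
  ],
)

```text
clock: 17.85
position: [0.4236, 0.2301, 0.0099]
ee_rot: [0.999, -0.048, 0.001, -0.0]
ft_force: [-0.1, -0.2, 0.2]
grip_width: 0.4
grasp_force: 0.0
```

Request:
carry_out(
  motion=[
    {"xyz": [0,0,0],"angular": [0,0,0]},
    {"xyz": [0,0,0],"angular": [0,0,0]},
    {"xyz": [0,0,0],"angular": [0,0,0]},
    {"xyz": [0,0,0],"angular": [0,0,0]},
    {"xyz": [0,0,0],"angular": [0,0,0]},
    {"xyz": [0,0,0],"angular": [0,0,0]},
  ],
  hand=0,
  grip_force=25,
)

```text
clock: 18.45
position: [0.4235, 0.2302, 0.0098]
ee_rot: [0.999, -0.047, 0.001, -0.0]
ft_force: [-1.8, -1.1, 8.3]
grip_width: 0.154
grasp_force: 26.0
```

Request:
carry_out(
  motion=[
    {"xyz": [0,0,-0.04],"angular": [0,0,0]},
    {"xyz": [0,0,-0.08],"angular": [0,0,0]},
    {"xyz": [0,0,-0.09],"angular": [0,0,0]},
    {"xyz": [0,0,-0.09],"angular": [0,0,0]},
  ],
)

```text
clock: 18.85
position: [0.4237, 0.2302, 0.1001]
ee_rot: [0.999, -0.048, 0.002, -0.0]
ft_force: [0.6, -1.0, -1.4]
grip_width: 0.149
grasp_force: 25.0
```

```bash
python3 - <<'E'
from w import *
np.set_printoptions(precision=4,suppress=True)
o=get_obs();print(o['joint_pos'],o['ft_force'],o['grip_width'])
look('o2',np.array([.4233,.2290]),-5.5)
E
```

```text
[ 0.2214  0.2472 -0.8902  1.9487  0.2246  1.0429 -2.4337] [ 0.5525 -0.969  -1.4381] 0.14936010681150247
pos [0.4237 0.2302 0.1001] -5.467511742123733
bins [(np.float64(10.0), np.float64(6.1), np.float64(42.7)), (np.float64(20.0), np.float64(3.0), np.float64(45.5)), (np.float64(30.0), np.float64(2.7), np.float64(46.4)), (np.float64(40.0), np.float64(2.7), np.float64(46.0)), (np.float64(50.0), np.float64(3.0), np.float64(46.2)), (np.float64(60.0), np.float64(3.0), np.float64(46.0)), (np.float64(70.0), np.float64(3.0), np.float64(45.8)), (np.float64(80.0), np.float64(3.0), np.float64(45.6)), (np.float64(90.0), np.float64(3.0), np.float64(41.9))] tip 0.09269343101591877
heading -6.608185048201958 grip [0.4314 0.2325] row [ 0.0074 -0.003   0.0931  1.1407] q7 -2.433736697260453 ft [ 0.5525 -0.969  -1.4381]
```

View pics/o2.png

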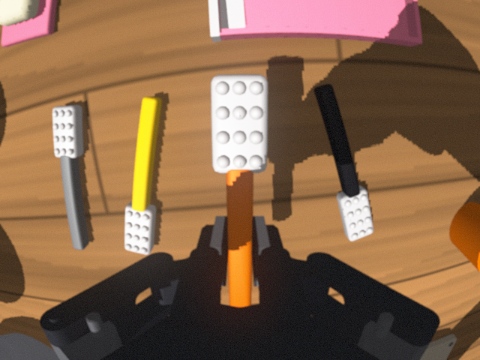

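The orange scrubber is held straight: the head is centred at column 239 and the handle runs down to (240,300). I'll carry it over the far slot and check the tray with the wrist camera.

Request:
carry_out(
  motion=[
    {"xyz": [0.271,0.074,-0.02],"angular": [0,0,-93.7]},
    {"xyz": [0.271,0.074,-0.02],"angular": [0,0,-93.7]},
    {"xyz": [0.271,0.074,-0.02],"angular": [0,0,-93.7]},
    {"xyz": [0.271,0.074,-0.02],"angular": [0,0,-93.7]},
    {"xyz": [0.271,0.074,-0.02],"angular": [0,0,-93.7]},
    {"xyz": [0.271,0.074,-0.02],"angular": [0,0,-93.7]},
    {"xyz": [0.271,0.074,-0.02],"angular": [0,0,-93.7]},
    {"xyz": [0.271,0.074,-0.02],"angular": [0,0,-93.7]},
    {"xyz": [0.271,0.074,-0.02],"angular": [0,0,-93.7]},
    {"xyz": [0.271,0.074,-0.02],"angular": [0,0,-93.7]},
    {"xyz": [0.271,0.074,-0.02],"angular": [0,0,-93.7]},
    {"xyz": [0.271,0.074,-0.02],"angular": [0,0,-93.7]},
  ],
)

```text
clock: 20.1
position: [0.6843, 0.1305, 0.1157]
ee_rot: [0.717, 0.697, -0.001, -0.001]
ft_force: [0.1, 0.2, -0.8]
grip_width: 0.153
grasp_force: 25.0
```

Request:
carry_out(
  motion=[
    {"xyz": [0,0,0],"angular": [0,0,0]},
    {"xyz": [0,0,0],"angular": [0,0,0]},
  ],
)

```text
clock: 20.3
position: [0.6849, 0.1306, 0.1175]
ee_rot: [0.719, 0.695, -0.0, -0.0]
ft_force: [0.2, -0.1, -0.2]
grip_width: 0.152
grasp_force: 25.0
```

```bash
python3 - <<'E'
from w import *
np.set_printoptions(precision=4,suppress=True)
o=get_obs();p=o['position'];a=R.from_quat(o['ee_rot']).as_matrix()[:,0];yaw=np.degrees(np.arctan2(a[1],a[0]));print(p,yaw,o['joint_pos'],o['grip_width'])
c=camera('wrist');cv2.imwrite('pics/t1.png',c['img'][:,:,::-1])
W=wgrid(c,.02);H=cv2.cvtColor(c['img'],cv2.COLOR_RGB2HSV).astype(int);
wood=(H[...,0]>5)&(H[...,0]<21)&(H[...,1]>75)
# rim outer edges along profile lines in world: y = const, scanning x ; x=const scanning y
from scipy.interpolate import griddata
def prof(q):
    d=np.linalg.norm(W-q,axis=-1); v,u=np.unravel_index(d.argmin(),d.shape); return (v,u,d.min())
for y in(.1,.13,.17,.2,.22):
    r=[]
    for x in np.arange(.53,.76,.001):
        v,u,dm=prof(np.array([x,y])); r.append(-1 if dm>.003 else int(not wood[v,u] and H[v,u,2]>45))
    r=np.array(r); ch=np.flatnonzero(np.diff(r)); print('y',y,[(round(.53+.001*(i+1),3),r[i],r[i+1]) for i in ch])
for x in(.57,.6,.63,.71):
    r=[]
    for y in np.arange(.19,.26,.001):
        v,u,dm=prof(np.array([x,y])); r.append(-1 if dm>.003 else int(not wood[v,u] and H[v,u,2]>45))
    r=np.array(r); ch=np.flatnonzero(np.diff(r)); print('x',x,[(round(.19+.001*(i+1),3),r[i],r[i+1]) for i in ch])
v,u,_=0,0,0
m=(H[...,1]<40)&(H[...,2]>150); k,l,st,ce=cv2.connectedComponentsWithStats(m.astype(np.uint8)); print([tuple(s) for s in st[1:] if s[4]>800])
E
```

```text
[0.6849 0.1306 0.1175] 88.09731532884757 [ 0.3533  0.7725 -0.976   1.3376  0.6332  1.3551 -0.6504] 0.1519083149329701
y 0.1 [(np.float64(0.546), np.int64(0), np.int64(1)), (np.float64(0.671), np.int64(1), np.int64(0)), (np.float64(0.695), np.int64(0), np.int64(1)), (np.float64(0.716), np.int64(1), np.int64(0))]
y 0.13 [(np.float64(0.546), np.int64(0), np.int64(1)), (np.float64(0.672), np.int64(1), np.int64(0)), (np.float64(0.696), np.int64(0), np.int64(1)), (np.float64(0.718), np.int64(1), np.int64(0))]
y 0.17 [(np.float64(0.548), np.int64(0), np.int64(1)), (np.float64(0.719), np.int64(1), np.int64(0))]
y 0.2 [(np.float64(0.549), np.int64(0), np.int64(1)), (np.float64(0.721), np.int64(1), np.int64(0))]
y 0.22 [(np.float64(0.549), np.int64(0), np.int64(1)), (np.float64(0.721), np.int64(1), np.int64(0))]
x 0.57 [(np.float64(0.244), np.int64(1), np.int64(0))]
x 0.6 [(np.float64(0.243), np.int64(1), np.int64(0))]
x 0.63 [(np.float64(0.242), np.int64(1), np.int64(0))]
x 0.71 [(np.float64(0.239), np.int64(1), np.int64(0))]
[(np.int32(121), np.int32(81), np.int32(253), np.int32(25), np.int32(2972)), (np.int32(140), np.int32(99), np.int32(220), np.int32(131), np.int32(12326))]
```

Request:
carry_out(
  motion=[
    {"xyz": [0.004,0,0.04],"angular": [0,0,0]},
    {"xyz": [0.004,0,0.075],"angular": [0,0,0]},
    {"xyz": [0.004,0,0.092],"angular": [0,0,0]},
    {"xyz": [0.004,0,0.098],"angular": [0,0,0]},
    {"xyz": [0.004,0,0.102],"angular": [0,0,0]},
    {"xyz": [0.004,0,0.102],"angular": [0,0,0]},
    {"xyz": [0.004,0,0.102],"angular": [0,0,0]},
  ],
)

```text
clock: 21.05
position: [0.6861, 0.1349, 0.0178]
ee_rot: [0.718, 0.696, 0.001, 0.001]
ft_force: [0.5, -0.6, -0.4]
grip_width: 0.152
grasp_force: 24.9
```

Request:
carry_out(
  motion=[
    {"xyz": [0,0,0],"angular": [0,0,0]},
    {"xyz": [0,0,0],"angular": [0,0,0]},
    {"xyz": [0,0,0],"angular": [0,0,0]},
    {"xyz": [0,0,-0.01],"angular": [0,0,0]},
    {"xyz": [0,0,-0.04],"angular": [0,0,0]},
    {"xyz": [0,0,-0.08],"angular": [0,0,0]},
    {"xyz": [0,0,-0.12],"angular": [0,0,0]},
    {"xyz": [0,0,-0.12],"angular": [0,0,0]},
  ],
  hand=0.25,
)

```text
clock: 21.85
position: [0.6876, 0.1362, 0.1437]
ee_rot: [0.718, 0.696, 0.004, 0.002]
ft_force: [0.4, -0.2, 0.2]
grip_width: 0.249
grasp_force: 0.0
```

```bash
cat > pp.py <<'E'
from w import *
def grip(): return pose()
def pose():
    o=get_obs();p=o['position'];a=R.from_quat(o['ee_rot']).as_matrix()[:,0];return p,np.degrees(np.arctan2(a[1],a[0])),o
def intray(c,lo,hi,z=.02):
    W=wgrid(c,z);H=cv2.cvtColor(c['img'],cv2.COLOR_RGB2HSV); m=cv2.inRange(H,lo,hi)>0
    m&=(W[...,0]>.55)&(W[...,0]<.72)&(W[...,1]>.04)&(W[...,1]<.24); return W[m]
E
python3 - <<'E'
from pp import *
np.set_printoptions(precision=4,suppress=True)
p,yaw,o=pose();print(p,yaw,o['joint_pos'])
c=camera('wrist');P=intray(c,(5,190,120),(20,255,255),.023);print(len(P),P.mean(0),P.min(0),P.max(0))
W=wgrid(c,.02)
# yellow pick: origin top est + y bias 4mm
h=164.2;u=np.array([np.cos(np.radians(h)),np.sin(np.radians(h))]);g=np.array([.4349,.3131+.005])-.01*u
print('yellow',g,go(*g,.12,h,*p,yaw))
h=192.6;u=np.array([np.cos(np.radians(h)),np.sin(np.radians(h))]);g=np.array([.4288,.129+.005])-.01*u
print('black',g,go(*g,.12,h,*p,yaw))
E
```

```text
[0.6876 0.1362 0.1437] 88.26217213726174 [ 0.348   0.7525 -0.9893  1.31    0.6216  1.3868 -0.6441]
1966 [0.6846 0.1273] [0.6776 0.0751] [0.6914 0.1735]
yellow [0.4445 0.3154] [  0.1717  -0.2484   0.0237 -75.9378]
black [0.4386 0.1362] [  -0.0076   -0.2489    0.0237 -104.3378]
```

Request:
carry_out(
  motion=[
    {"xyz": [-0.008,-0.249,0.02],"angular": [0,0,-104.3]},
    {"xyz": [-0.008,-0.249,0.02],"angular": [0,0,-104.3]},
    {"xyz": [-0.008,-0.249,0.02],"angular": [0,0,-104.3]},
    {"xyz": [-0.008,-0.249,0.02],"angular": [0,0,-104.3]},
    {"xyz": [-0.008,-0.249,0.02],"angular": [0,0,-104.3]},
    {"xyz": [-0.008,-0.249,0.02],"angular": [0,0,-104.3]},
    {"xyz": [-0.008,-0.249,0.02],"angular": [0,0,-104.3]},
    {"xyz": [-0.008,-0.249,0.02],"angular": [0,0,-104.3]},
    {"xyz": [-0.008,-0.249,0.02],"angular": [0,0,-104.3]},
    {"xyz": [-0.008,-0.249,0.02],"angular": [0,0,-104.3]},
    {"xyz": [-0.008,-0.249,0.02],"angular": [0,0,-104.3]},
    {"xyz": [-0.008,-0.249,0.02],"angular": [0,0,-104.3]},
  ],
  hand=0.4,
)

```text
clock: 23.1
position: [0.4357, 0.1339, 0.1159]
ee_rot: [-0.102, 0.995, -0.0, -0.0]
ft_force: [0.9, -0.4, -0.7]
grip_width: 0.396
grasp_force: 0.0
```

```bash
python3 - <<'E'
from w import *
np.set_printoptions(precision=4,suppress=True)
o=get_obs();print(o['joint_pos'])
look('b1',np.array([.4386,.1362]),192.6)
E
```

```text
[ 0.8851  0.4239 -1.4576  1.9797  0.4632  1.1546  1.0147]
pos [0.4357 0.1339 0.1159] -168.2492818866385
bins [(np.float64(10.0), np.float64(-0.5), np.float64(12.1)), (np.float64(20.0), np.float64(-0.6), np.float64(12.1)), (np.float64(30.0), np.float64(1.2), np.float64(27.0)), (np.float64(40.0), np.float64(0.4), np.float64(28.8)), (np.float64(50.0), np.float64(0.8), np.float64(28.7)), (np.float64(60.0), np.float64(2.0), np.float64(29.7)), (np.float64(70.0), np.float64(3.2), np.float64(29.6)), (np.float64(80.0), np.float64(0.4), np.float64(28.2))] tip 0.08241951542381164
heading 194.50833090762544 grip [0.441  0.1375] row [  -0.0059    0.0024    0.1089 -362.7576] q7 1.0146674811150393 ft [ 0.8708 -0.3685 -0.6845]
```

Request:
carry_out(
  motion=[
    {"xyz": [-0.004,0.001,0.02],"angular": [0,0,0]},
    {"xyz": [-0.004,0.001,0.04],"angular": [0,0,0]},
    {"xyz": [-0.004,0.001,0.05],"angular": [0,0,0]},
    {"xyz": [-0.004,0.001,0.05],"angular": [0,0,0]},
  ],
)

```text
clock: 23.55
position: [0.4388, 0.1357, 0.0653]
ee_rot: [-0.099, 0.995, -0.0, -0.001]
ft_force: [-0.4, 0.9, 0.4]
grip_width: 0.4
grasp_force: 0.0
```

```bash
python3 - <<'E'
from w import *
np.set_printoptions(precision=4,suppress=True)
o=get_obs();print(o['joint_pos'])
look('b1',np.array([.4386,.1362]),193.5)
E
```

```text
[ 0.7666  0.4907 -1.3374  2.0171  0.5479  1.0731  0.9431]
pos [0.4388 0.1357 0.0653] -168.66452009274371
bins [(np.float64(10.0), np.float64(-0.3), np.float64(11.9)), (np.float64(20.0), np.float64(-0.6), np.float64(12.8)), (np.float64(30.0), np.float64(-0.4), np.float64(25.2)), (np.float64(40.0), np.float64(-0.3), np.float64(29.1)), (np.float64(50.0), np.float64(-0.3), np.float64(28.4)), (np.float64(60.0), np.float64(-0.1), np.float64(28.2)), (np.float64(70.0), np.float64(0.0), np.float64(28.5)), (np.float64(80.0), np.float64(-0.4), np.float64(25.9))] tip 0.08229885041500495
heading 193.71500111971716 grip [0.4411 0.1373] row [  -0.0026    0.0011    0.0583 -362.3795] q7 0.9430789489566604 ft [-0.4281  0.8741  0.3966]
```

Request:
carry_out(
  motion=[
    {"xyz": [-0.002,0.001,0.03],"angular": [0,0,-2.3]},
    {"xyz": [-0.002,0.001,0.05],"angular": [0,0,-2.3]},
    {"xyz": [-0.002,0.001,0.057],"angular": [0,0,-2.3]},
    {"xyz": [-0.002,0.001,0.057],"angular": [0,0,-2.3]},
    {"xyz": [-0.002,0.001,0.057],"angular": [0,0,-2.3]},
  ],
)

```text
clock: 24.1
position: [0.4423, 0.1376, 0.0104]
ee_rot: [-0.119, 0.993, 0.0, 0.001]
ft_force: [0.4, 0.5, -0.3]
grip_width: 0.406
grasp_force: 0.0
```

Request:
carry_out(
  motion=[
    {"xyz": [0,0,0],"angular": [0,0,0]},
    {"xyz": [0,0,0],"angular": [0,0,0]},
    {"xyz": [0,0,0],"angular": [0,0,0]},
    {"xyz": [0,0,0],"angular": [0,0,0]},
    {"xyz": [0,0,0],"angular": [0,0,0]},
    {"xyz": [0,0,0],"angular": [0,0,0]},
  ],
  hand=0,
  grip_force=25,
)

```text
clock: 24.7
position: [0.4424, 0.1374, 0.0103]
ee_rot: [-0.119, 0.993, -0.0, 0.001]
ft_force: [-1.4, -1.6, 7.3]
grip_width: 0.153
grasp_force: 26.2
```

Request:
carry_out(
  motion=[
    {"xyz": [0,0,-0.04],"angular": [0,0,0]},
    {"xyz": [0,0,-0.08],"angular": [0,0,0]},
    {"xyz": [0,0,-0.1],"angular": [0,0,0]},
    {"xyz": [0,0,-0.1],"angular": [0,0,0]},
  ],
)

```text
clock: 25.1
position: [0.4432, 0.1377, 0.112]
ee_rot: [-0.119, 0.993, -0.0, 0.002]
ft_force: [-0.7, 0.5, -1.4]
grip_width: 0.156
grasp_force: 25.3
```

```bash
python3 - <<'E'
from pp import *
np.set_printoptions(precision=4,suppress=True)
p,yaw,o=pose();print(p,yaw,o['joint_pos'],o['grip_width'])
print(go(.6505,.135,.12,88.2,*p,yaw%360))
E
```

```text
[0.4432 0.1377 0.112 ] -166.3335104676937 [ 0.8393  0.4256 -1.4141  1.9689  0.4678  1.1425  1.0444] 0.1556593096828773
[ -0.2008  -0.0516  -0.008  105.4665]
```

Request:
carry_out(
  motion=[
    {"xyz": [-0.05,-0.013,-0.008],"angular": [0,0,8]},
    {"xyz": [-0.201,-0.0515,-0.008],"angular": [0,0,105.5]},
    {"xyz": [-0.201,-0.0515,-0.008],"angular": [0,0,105.5]},
    {"xyz": [-0.201,-0.0515,-0.008],"angular": [0,0,105.5]},
    {"xyz": [-0.201,-0.0515,-0.008],"angular": [0,0,105.5]},
    {"xyz": [-0.201,-0.0515,-0.008],"angular": [0,0,105.5]},
    {"xyz": [-0.201,-0.0515,-0.008],"angular": [0,0,105.5]},
    {"xyz": [-0.201,-0.0515,-0.008],"angular": [0,0,105.5]},
    {"xyz": [-0.201,-0.0515,-0.008],"angular": [0,0,105.5]},
    {"xyz": [-0.201,-0.0515,-0.008],"angular": [0,0,105.5]},
    {"xyz": [-0.201,-0.0515,-0.008],"angular": [0,0,105.5]},
    {"xyz": [-0.201,-0.0515,-0.008],"angular": [0,0,105.5]},
  ],
)

```text
clock: 26.3
position: [0.6486, 0.1345, 0.1159]
ee_rot: [0.702, 0.712, -0.001, -0.0]
ft_force: [0.0, -0.1, -1.4]
grip_width: 0.152
grasp_force: 25.3
```

```bash
python3 - <<'E'
from pp import *
np.set_printoptions(precision=4,suppress=True)
p,yaw,o=pose();print(p,yaw,o['joint_pos'],o['grip_width'])
print(go(.6505,.135,.0165,88.2,*p,yaw))
E
```

```text
[0.6486 0.1345 0.1159] 90.79449864947362 [ 0.2612  0.6155 -0.7648  1.4539  0.4355  1.2485 -0.5366] 0.151867514168206
[0.0005 0.0019 0.0994 2.5945]
```

Request:
carry_out(
  motion=[
    {"xyz": [0.0,0.001,0.03],"angular": [0,0,2.6]},
    {"xyz": [0.0,0.001,0.075],"angular": [0,0,2.6]},
    {"xyz": [0.0,0.001,0.092],"angular": [0,0,2.6]},
    {"xyz": [0.0,0.001,0.098],"angular": [0,0,2.6]},
    {"xyz": [0.0,0.001,0.102],"angular": [0,0,2.6]},
    {"xyz": [0.0,0.001,0.102],"angular": [0,0,2.6]},
    {"xyz": [0.0,0.001,0.102],"angular": [0,0,2.6]},
  ],
)

```text
clock: 27.0
position: [0.6511, 0.1352, 0.0169]
ee_rot: [0.716, 0.698, 0.001, 0.001]
ft_force: [-1.0, 0.2, -0.6]
grip_width: 0.15
grasp_force: 25.3
```

Request:
carry_out(
  motion=[
    {"xyz": [0,0,0],"angular": [0,0,0]},
    {"xyz": [0,0,0],"angular": [0,0,0]},
    {"xyz": [0,0,0],"angular": [0,0,0]},
    {"xyz": [0,0,-0.01],"angular": [0,0,0]},
    {"xyz": [0,0,-0.04],"angular": [0,0,0]},
    {"xyz": [0,0,-0.08],"angular": [0,0,0]},
    {"xyz": [0,0,-0.12],"angular": [0,0,0]},
    {"xyz": [0,0,-0.12],"angular": [0,0,0]},
  ],
  hand=0.25,
)

```text
clock: 27.8
position: [0.6528, 0.1364, 0.1426]
ee_rot: [0.716, 0.698, 0.004, 0.002]
ft_force: [0.4, -0.1, 0.1]
grip_width: 0.256
grasp_force: 0.0
```

```bash
python3 - <<'E'
from pp import *
np.set_printoptions(precision=4,suppress=True)
p,yaw,o=pose();print(p,yaw,o['joint_pos'])
c=camera('wrist')
for lo,hi in(((5,190,120),(20,255,255)),((0,0,0),(180,255,75))):
    P=intray(c,lo,hi,.023);P=P[P[:,1]>.09] if len(P) else P;print(len(P),np.median(P,0),P.min(0),P.max(0))
# yellow now, from the cameras
W=wgrid(c,.017);H=cv2.cvtColor(c['img'],cv2.COLOR_RGB2HSV)
for n,cam in(('top',camera('top')),('scene',camera('scene'))):
    H=cv2.cvtColor(cam['img'],cv2.COLOR_RGB2HSV);m=cv2.inRange(H,(22,150,120),(35,255,255));roi=(190,240,335,315) if n=='top' else(280,175,390,262)
    z=np.zeros_like(m);x0,y0,x1,y1=roi;z[y0:y1,x0:x1]=m[y0:y1,x0:x1];cs,_=cv2.findContours(z,0,1)
    if cs: r=cv2.minAreaRect(max(cs,key=cv2.contourArea));print(n,r,plane(cam,r[0],.014))
h=164.2;u=np.array([np.cos(np.radians(h)),np.sin(np.radians(h))]);g=np.array([.4349,.3131+.005])-.01*u
print('yellow',g,go(*g,.10,h,*p,yaw))
E
```

```text
[0.6528 0.1364 0.1426] 88.56708449546292 [ 0.26    0.592  -0.7685  1.4257  0.4184  1.2811 -0.5636]
1799 [0.6842 0.1351] [0.6769 0.09  ] [0.6909 0.1737]
131 [0.6518 0.0946] [0.6299 0.0903] [0.6747 0.1245]
top ((244.91526794433594, 270.278564453125), (5.490476131439209, 39.26522445678711), 16.927513122558594) [[0.461 0.31  0.014]]
scene ((350.3103332519531, 211.72412109375), (21.2596435546875, 4.318365097045898), 48.36646270751953) [[0.4468 0.3154 0.014 ]]
yellow [0.4445 0.3154] [  0.1737  -0.2127   0.0426 -75.6329]
```

Request:
carry_out(
  motion=[
    {"xyz": [0.173,-0.212,0.04],"angular": [0,0,-75.6]},
    {"xyz": [0.173,-0.212,0.04],"angular": [0,0,-75.6]},
    {"xyz": [0.173,-0.212,0.04],"angular": [0,0,-75.6]},
    {"xyz": [0.173,-0.212,0.04],"angular": [0,0,-75.6]},
    {"xyz": [0.173,-0.212,0.04],"angular": [0,0,-75.6]},
    {"xyz": [0.173,-0.212,0.04],"angular": [0,0,-75.6]},
    {"xyz": [0.173,-0.212,0.04],"angular": [0,0,-75.6]},
    {"xyz": [0.173,-0.212,0.04],"angular": [0,0,-75.6]},
    {"xyz": [0.173,-0.212,0.04],"angular": [0,0,-75.6]},
    {"xyz": [0.173,-0.212,0.04],"angular": [0,0,-75.6]},
    {"xyz": [0.173,-0.212,0.04],"angular": [0,0,-75.6]},
  ],
  hand=0.4,
)

```text
clock: 29.05
position: [0.4421, 0.3128, 0.0946]
ee_rot: [0.14, 0.99, -0.0, -0.001]
ft_force: [-0.8, 0.5, -0.7]
grip_width: 0.402
grasp_force: 0.0
```

```bash
python3 - <<'E'
from w import *
np.set_printoptions(precision=4,suppress=True)
o=get_obs();print(o['joint_pos'])
look('y1',np.array([.4445,.3154]),164.2)
E
```

```text
[ 0.2177  0.5313 -1.1347  1.7958  0.524   1.1592  0.2053]
pos [0.4421 0.3128 0.0946] 163.9524082428309
bins [(np.float64(10.0), np.float64(-1.4), np.float64(13.6)), (np.float64(20.0), np.float64(-1.4), np.float64(14.0)), (np.float64(30.0), np.float64(-2.0), np.float64(13.9)), (np.float64(40.0), np.float64(-2.6), np.float64(28.1)), (np.float64(50.0), np.float64(-1.7), np.float64(27.9)), (np.float64(60.0), np.float64(-1.5), np.float64(27.7)), (np.float64(70.0), np.float64(-1.8), np.float64(27.6)), (np.float64(80.0), np.float64(-2.1), np.float64(27.5))] tip 0.08490572059091889
heading 163.88609376783765 grip [0.445  0.3169] row [-0.0017  0.0047  0.0876  0.0663] q7 0.2053428935583772 ft [-0.7928  0.5258 -0.6958]
```

Request:
carry_out(
  motion=[
    {"xyz": [-0.001,0.003,0.04],"angular": [0,0,0]},
    {"xyz": [-0.001,0.003,0.075],"angular": [0,0,0]},
    {"xyz": [-0.001,0.003,0.086],"angular": [0,0,0]},
    {"xyz": [-0.001,0.003,0.088],"angular": [0,0,0]},
    {"xyz": [-0.001,0.003,0.088],"angular": [0,0,0]},
  ],
)

```text
clock: 29.6
position: [0.4446, 0.3164, 0.0083]
ee_rot: [0.138, 0.99, 0.0, 0.0]
ft_force: [0.6, 1.1, 0.9]
grip_width: 0.403
grasp_force: 0.0
```

Request:
carry_out(
  motion=[
    {"xyz": [0,0,0],"angular": [0,0,0]},
    {"xyz": [0,0,0],"angular": [0,0,0]},
    {"xyz": [0,0,0],"angular": [0,0,0]},
    {"xyz": [0,0,0],"angular": [0,0,0]},
    {"xyz": [0,0,0],"angular": [0,0,0]},
    {"xyz": [0,0,0],"angular": [0,0,0]},
  ],
  hand=0,
  grip_force=25,
)

```text
clock: 30.2
position: [0.4451, 0.3164, 0.0088]
ee_rot: [0.138, 0.99, 0.001, 0.001]
ft_force: [-0.9, -1.2, 6.7]
grip_width: 0.156
grasp_force: 26.6
```

Request:
carry_out(
  motion=[
    {"xyz": [0,0,-0.04],"angular": [0,0,0]},
    {"xyz": [0,0,-0.08],"angular": [0,0,0]},
    {"xyz": [0,0,-0.105],"angular": [0,0,0]},
    {"xyz": [0,0,-0.105],"angular": [0,0,0]},
  ],
)

```text
clock: 30.6
position: [0.4458, 0.3172, 0.1163]
ee_rot: [0.138, 0.99, 0.002, 0.002]
ft_force: [0.1, 0.8, -1.4]
grip_width: 0.152
grasp_force: 25.7
```

```bash
python3 - <<'E'
from pp import *
np.set_printoptions(precision=4,suppress=True)
p,yaw,o=pose();print(p,yaw,o['joint_pos'],o['grip_width'])
print(go(.6155,.136,.12,88.2,*p,yaw%360))
E
```

```text
[0.4458 0.3172 0.1163] 164.14446404438422 [ 0.2253  0.5117 -1.152   1.7681  0.5052  1.1909  0.2212] 0.15179120600881307
[-0.2127 -0.128  -0.0037 75.9445]
```

Request:
carry_out(
  motion=[
    {"xyz": [-0.213,-0.128,-0.004],"angular": [0,0,75.9]},
    {"xyz": [-0.213,-0.128,-0.004],"angular": [0,0,75.9]},
    {"xyz": [-0.213,-0.128,-0.004],"angular": [0,0,75.9]},
    {"xyz": [-0.213,-0.128,-0.004],"angular": [0,0,75.9]},
    {"xyz": [-0.213,-0.128,-0.004],"angular": [0,0,75.9]},
    {"xyz": [-0.213,-0.128,-0.004],"angular": [0,0,75.9]},
    {"xyz": [-0.213,-0.128,-0.004],"angular": [0,0,75.9]},
    {"xyz": [-0.213,-0.128,-0.004],"angular": [0,0,75.9]},
    {"xyz": [-0.213,-0.128,-0.004],"angular": [0,0,75.9]},
    {"xyz": [-0.213,-0.128,-0.004],"angular": [0,0,75.9]},
    {"xyz": [-0.213,-0.128,-0.004],"angular": [0,0,75.9]},
    {"xyz": [-0.213,-0.128,-0.004],"angular": [0,0,75.9]},
  ],
)

```text
clock: 31.8
position: [0.6141, 0.1344, 0.1161]
ee_rot: [0.717, 0.697, -0.0, -0.0]
ft_force: [0.0, -0.1, -0.3]
grip_width: 0.154
grasp_force: 25.7
```

```bash
python3 - <<'E'
from pp import *
np.set_printoptions(precision=4,suppress=True)
p,yaw,o=pose();print(p,yaw,o['joint_pos'],o['grip_width'])
print(go(.6155,.136,.0165,88.2,*p,yaw))
E
```

```text
[0.6141 0.1344 0.1161] 88.42790426878379 [ 0.2969  0.5485 -0.7868  1.5534  0.4057  1.21   -0.5889] 0.15392331675114984
[0.0016 0.0013 0.0996 0.2279]
```

Request:
carry_out(
  motion=[
    {"xyz": [0.0005,0.0,0.03],"angular": [0,0,0.2]},
    {"xyz": [0.0005,0.0,0.075],"angular": [0,0,0.2]},
    {"xyz": [0.0005,0.0,0.092],"angular": [0,0,0.2]},
    {"xyz": [0.0005,0.0,0.098],"angular": [0,0,0.2]},
    {"xyz": [0.0005,0.0,0.102],"angular": [0,0,0.2]},
    {"xyz": [0.0005,0.0,0.102],"angular": [0,0,0.2]},
    {"xyz": [0.0005,0.0,0.102],"angular": [0,0,0.2]},
  ],
)

```text
clock: 32.5
position: [0.6152, 0.1353, 0.0159]
ee_rot: [0.719, 0.695, 0.001, 0.001]
ft_force: [0.7, -0.4, -0.8]
grip_width: 0.154
grasp_force: 25.6
```

Request:
carry_out(
  motion=[
    {"xyz": [0,0,0],"angular": [0,0,0]},
    {"xyz": [0,0,0],"angular": [0,0,0]},
    {"xyz": [0,0,0],"angular": [0,0,0]},
    {"xyz": [0,0,-0.01],"angular": [0,0,0]},
    {"xyz": [0,0,-0.04],"angular": [0,0,0]},
    {"xyz": [0,0,-0.08],"angular": [0,0,0]},
    {"xyz": [0,0,-0.12],"angular": [0,0,0]},
    {"xyz": [0,0,-0.12],"angular": [0,0,0]},
  ],
  hand=0.25,
)

```text
clock: 33.3
position: [0.617, 0.1365, 0.1411]
ee_rot: [0.719, 0.695, 0.004, 0.002]
ft_force: [0.8, 0.7, 0.0]
grip_width: 0.249
grasp_force: 0.0
```

```bash
python3 - <<'E'
from pp import *
np.set_printoptions(precision=4,suppress=True)
p,yaw,o=pose();print(p,yaw,o['joint_pos'])
c=camera('wrist')
for lo,hi in(((5,190,120),(20,255,255)),((22,150,90),(36,255,255))):
    P=intray(c,lo,hi,.023);print(len(P),np.median(P,0),P.min(0),P.max(0))
t=camera('top');H=cv2.cvtColor(t['img'],cv2.COLOR_RGB2HSV)
m=((H[...,1]<40)&(H[...,2]>100)).astype(np.uint8)*255; z=np.zeros_like(m);z[240:315,190:235]=m[240:315,190:235];cs,_=cv2.findContours(z,0,1)
q=max(cs,key=cv2.contourArea);r=cv2.minAreaRect(q);print('grey',r,plane(t,r[0],.015))
h=-9.;u=np.array([np.cos(np.radians(h)),np.sin(np.radians(h))]);g=np.array([.4425,.3924+.004])-.01*u
print('grey',g,go(*g,.11,8,*p,yaw))
E
```

```text
[0.617  0.1365 0.1411] 88.07441054301812 [ 0.3015  0.5253 -0.7978  1.5288  0.3909  1.2432 -0.586 ]
2191 [0.6822 0.1285] [0.6099 0.0738] [0.6913 0.1732]
1990 [0.6136 0.1297] [0.6061 0.0749] [0.6208 0.1728]
grey ((211.71621704101562, 276.70269775390625), (10.52153491973877, 58.032840728759766), 9.462322235107422) [[0.4447 0.3952 0.015 ]]
grey [0.4326 0.398 ] [ 0.2551 -0.193   0.0311 80.0744]
```

Request:
carry_out(
  motion=[
    {"xyz": [0.255,-0.193,0.03],"angular": [0,0,80]},
    {"xyz": [0.255,-0.193,0.03],"angular": [0,0,80]},
    {"xyz": [0.255,-0.193,0.03],"angular": [0,0,80]},
    {"xyz": [0.255,-0.193,0.03],"angular": [0,0,80]},
    {"xyz": [0.255,-0.193,0.03],"angular": [0,0,80]},
    {"xyz": [0.255,-0.193,0.03],"angular": [0,0,80]},
    {"xyz": [0.255,-0.193,0.03],"angular": [0,0,80]},
    {"xyz": [0.255,-0.193,0.03],"angular": [0,0,80]},
    {"xyz": [0.255,-0.193,0.03],"angular": [0,0,80]},
    {"xyz": [0.255,-0.193,0.03],"angular": [0,0,80]},
    {"xyz": [0.255,-0.193,0.03],"angular": [0,0,80]},
    {"xyz": [0.255,-0.193,0.03],"angular": [0,0,80]},
  ],
  hand=0.5,
)

```text
clock: 34.6
position: [0.4297, 0.396, 0.1036]
ee_rot: [0.997, 0.072, -0.001, 0.0]
ft_force: [0.5, 1.3, 0.3]
grip_width: 0.5
grasp_force: 0.0
```

```bash
python3 - <<'E'
from w import *
np.set_printoptions(precision=4,suppress=True)
o=get_obs();print(o['joint_pos'])
look('g1',np.array([.4326,.3980]),-9)
E
```

```text
[-0.3002  0.4254 -0.6446  1.6918  0.279   1.1194 -2.4528]
pos [0.4297 0.396  0.1036] 8.209519739435477
bins [(np.float64(10.0), np.float64(3.3), np.float64(14.1)), (np.float64(20.0), np.float64(3.4), np.float64(14.2)), (np.float64(30.0), np.float64(3.5), np.float64(22.3)), (np.float64(40.0), np.float64(3.5), np.float64(28.2)), (np.float64(50.0), np.float64(3.2), np.float64(28.5)), (np.float64(60.0), np.float64(3.3), np.float64(28.5)), (np.float64(70.0), np.float64(3.4), np.float64(28.8)), (np.float64(80.0), np.float64(2.9), np.float64(27.8))] tip 0.08345669682417424
heading -9.227041024568603 grip [0.4316 0.4017] row [ 0.0027 -0.0054  0.0966 17.4366] q7 -2.452765289611719 ft [0.5157 1.3234 0.2808]
```

Request:
carry_out(
  motion=[
    {"xyz": [0.002,-0.004,0.04],"angular": [0,0,4]},
    {"xyz": [0.002,-0.004,0.08],"angular": [0,0,4]},
    {"xyz": [0.002,-0.004,0.094],"angular": [0,0,4]},
    {"xyz": [0.002,-0.004,0.097],"angular": [0,0,4]},
    {"xyz": [0.002,-0.004,0.097],"angular": [0,0,4]},
  ],
)

```text
clock: 35.15
position: [0.4317, 0.4011, 0.0082]
ee_rot: [0.999, 0.036, 0.0, -0.0]
ft_force: [-0.3, -0.8, 0.8]
grip_width: 0.501
grasp_force: 0.0
```

Request:
carry_out(
  motion=[
    {"xyz": [0,0,0],"angular": [0,0,0]},
    {"xyz": [0,0,0],"angular": [0,0,0]},
    {"xyz": [0,0,0],"angular": [0,0,0]},
    {"xyz": [0,0,0],"angular": [0,0,0]},
    {"xyz": [0,0,0],"angular": [0,0,0]},
    {"xyz": [0,0,0],"angular": [0,0,0]},
    {"xyz": [0,0,0],"angular": [0,0,0]},
  ],
  hand=0,
  grip_force=25,
)

```text
clock: 35.85
position: [0.4324, 0.4014, 0.0091]
ee_rot: [0.999, 0.035, 0.001, -0.001]
ft_force: [0.5, -0.5, 6.4]
grip_width: 0.151
grasp_force: 25.7
```

Request:
carry_out(
  motion=[
    {"xyz": [0,0,-0.04],"angular": [0,0,0]},
    {"xyz": [0,0,-0.08],"angular": [0,0,0]},
    {"xyz": [0,0,-0.105],"angular": [0,0,0]},
    {"xyz": [0,0,-0.105],"angular": [0,0,0]},
  ],
)

```text
clock: 36.25
position: [0.4331, 0.4025, 0.1171]
ee_rot: [0.999, 0.035, 0.003, -0.002]
ft_force: [-0.1, -0.7, -1.5]
grip_width: 0.154
grasp_force: 24.8
```

```bash
python3 - <<'E'
from pp import *
np.set_printoptions(precision=4,suppress=True)
p,yaw,o=pose();print(p,yaw,o['joint_pos'],o['grip_width'])
print(go(.5805,.137,.12,88.2,*p,yaw))
c=camera('wrist');W=wgrid(c,p[2]+.008);H=cv2.cvtColor(c['img'],cv2.COLOR_RGB2HSV)
m=((H[...,1]<45)&(H[...,2]>140)).astype(np.uint8);k,l,st,ce=cv2.connectedComponentsWithStats(m)
i=max((j for j in range(1,k) if abs(ce[j][0]-320)<60 and ce[j][1]<330),key=lambda j:st[j,4]);P=W[l==i]-p[:2]
a=np.radians(yaw);X=P@[np.cos(a),np.sin(a)];Y=P@[np.sin(a),-np.cos(a)]
print(st[i],ce[i],'head in tool x',X.min(),X.max(),'y',Y.min(),Y.max(),cv2.minAreaRect(np.c_[X,Y].astype(np.float32)*1000))
E
```

```text
[0.4331 0.4025 0.1171] 4.059186763636422 [-0.3413  0.4077 -0.5992  1.6709  0.2513  1.1332 -2.508 ] 0.15432419459285418
[  0.1283   0.2752  -0.0029 -84.1408]
[ 281  103   75  164 9732] [317.4936 171.713 ] head in tool x 0.02104733908274909 0.08242568322059805 y -0.015208277766754064 0.011644355996590224 ((51.756996154785156, -1.7958488464355469), (26.72745132446289, 61.379024505615234), 89.7037353515625)
```

Request:
carry_out(
  motion=[
    {"xyz": [0.128,0.275,-0.003],"angular": [0,0,-84.1]},
    {"xyz": [0.128,0.275,-0.003],"angular": [0,0,-84.1]},
    {"xyz": [0.128,0.275,-0.003],"angular": [0,0,-84.1]},
    {"xyz": [0.128,0.275,-0.003],"angular": [0,0,-84.1]},
    {"xyz": [0.128,0.275,-0.003],"angular": [0,0,-84.1]},
    {"xyz": [0.128,0.275,-0.003],"angular": [0,0,-84.1]},
    {"xyz": [0.128,0.275,-0.003],"angular": [0,0,-84.1]},
    {"xyz": [0.128,0.275,-0.003],"angular": [0,0,-84.1]},
    {"xyz": [0.128,0.275,-0.003],"angular": [0,0,-84.1]},
    {"xyz": [0.128,0.275,-0.003],"angular": [0,0,-84.1]},
    {"xyz": [0.128,0.275,-0.003],"angular": [0,0,-84.1]},
    {"xyz": [0.128,0.275,-0.003],"angular": [0,0,-84.1]},
  ],
)

```text
clock: 37.5
position: [0.5782, 0.1352, 0.1146]
ee_rot: [0.719, 0.695, -0.0, -0.0]
ft_force: [-0.6, -0.0, -1.1]
grip_width: 0.156
grasp_force: 24.8
```

```bash
python3 - <<'E'
from pp import *
np.set_printoptions(precision=4,suppress=True)
p,yaw,o=pose();print(p,yaw,o['joint_pos'],o['grip_width'])
print(go(.5803,.136,.0165,88.2,*p,yaw))
E
```

```text
[0.5782 0.1352 0.1146] 87.97857004522513 [ 0.2749  0.4566 -0.7329  1.6532  0.3272  1.1598 -0.575 ] 0.15593683418034499
[ 0.0009  0.0021  0.0981 -0.2214]
```

Request:
carry_out(
  motion=[
    {"xyz": [0.0,0.0007,0.03],"angular": [0,0,-0.2]},
    {"xyz": [0.0,0.0007,0.075],"angular": [0,0,-0.2]},
    {"xyz": [0.0,0.0007,0.09],"angular": [0,0,-0.2]},
    {"xyz": [0.0,0.0007,0.096],"angular": [0,0,-0.2]},
    {"xyz": [0.0,0.0007,0.1005],"angular": [0,0,-0.2]},
    {"xyz": [0.0,0.0007,0.1005],"angular": [0,0,-0.2]},
    {"xyz": [0.0,0.0007,0.1005],"angular": [0,0,-0.2]},
  ],
)

```text
clock: 38.2
position: [0.5802, 0.1356, 0.0162]
ee_rot: [0.717, 0.697, 0.001, 0.001]
ft_force: [0.1, -0.2, -0.5]
grip_width: 0.153
grasp_force: 24.8
```

Request:
carry_out(
  motion=[
    {"xyz": [0,0,0],"angular": [0,0,0]},
    {"xyz": [0,0,0],"angular": [0,0,0]},
    {"xyz": [0,0,0],"angular": [0,0,0]},
    {"xyz": [0,0,-0.01],"angular": [0,0,0]},
    {"xyz": [0,0,-0.04],"angular": [0,0,0]},
    {"xyz": [0,0,-0.08],"angular": [0,0,0]},
    {"xyz": [0,0,-0.12],"angular": [0,0,0]},
    {"xyz": [0,0,-0.16],"angular": [0,0,0]},
  ],
  hand=0.24,
)

```text
clock: 39.0
position: [0.579, 0.1355, 0.1773]
ee_rot: [0.717, 0.697, 0.0, 0.0]
ft_force: [1.1, -0.7, -0.1]
grip_width: 0.244
grasp_force: 0.0
```

Request:
carry_out(
  motion=[
    {"xyz": [0,-0.04,-0.04],"angular": [0,0,0]},
    {"xyz": [0,-0.08,-0.08],"angular": [0,0,0]},
    {"xyz": [0,-0.12,-0.1],"angular": [0,0,0]},
    {"xyz": [0,-0.12,-0.1],"angular": [0,0,0]},
    {"xyz": [0,-0.12,-0.1],"angular": [0,0,0]},
  ],
)

```text
clock: 39.5
position: [0.4591, 0.139, 0.2765]
ee_rot: [0.717, 0.697, 0.001, 0.002]
ft_force: [0.4, -0.5, -0.3]
grip_width: 0.243
grasp_force: 0.0
```

```bash
python3 - <<'E'
from pp import *
p,yaw,o=pose();print(p,o['ft_force'])
w=camera('wrist');s=camera('scene')
a=cv2.resize(w['img'],(400,300));b=cv2.resize(s['img'][190:400,140:420],(400,300));t=camera('top')['img'][140:350,180:560]
cv2.imwrite('pics/fin.png',np.vstack([np.hstack([a,b]),cv2.resize(t[:142],(800,300))])[:,:,::-1])
E
```

```text
[0.45906428 0.13895907 0.27653757] [ 0.42681904 -0.50715748 -0.27713715]
```

View pics/fin.png

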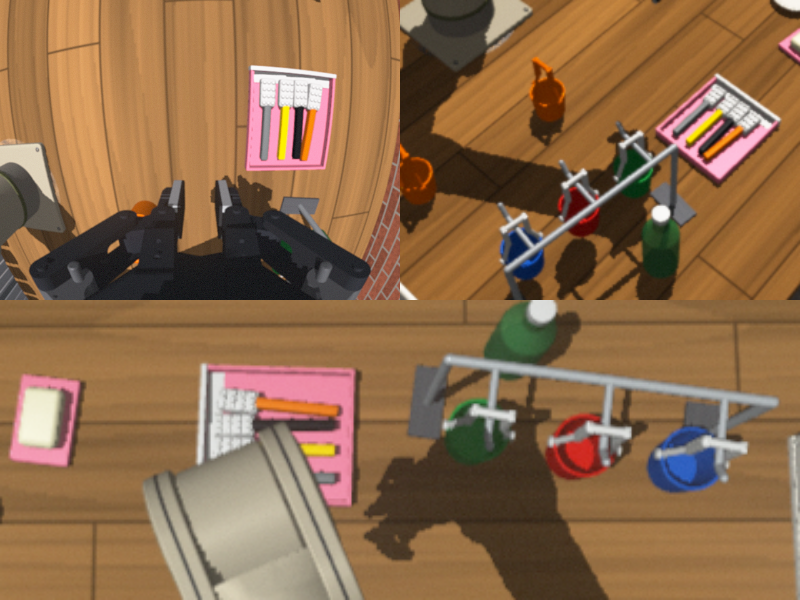

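All three pails hang, and all four scrubbers lie in the tray with heads at the white end. The orange and black handles look close together and slightly tilted, though, so I'll measure them from above.

Request:
carry_out(
  motion=[
    {"xyz": [-0.05,0.05,0],"angular": [0,0,0]},
    {"xyz": [-0.08,0.1,0],"angular": [0,0,0]},
    {"xyz": [-0.08,0.15,0],"angular": [0,0,0]},
    {"xyz": [-0.08,0.16,0],"angular": [0,0,0]},
    {"xyz": [-0.08,0.16,0],"angular": [0,0,0]},
    {"xyz": [-0.08,0.16,0],"angular": [0,0,0]},
  ],
)

```text
clock: 40.25
position: [0.6173, 0.0544, 0.272]
ee_rot: [0.717, 0.697, -0.001, -0.002]
ft_force: [-0.3, 0.4, 0.5]
grip_width: 0.241
grasp_force: 0.0
```

```bash
cat > tr.py <<'E'
from pp import *
np.set_printoptions(precision=4,suppress=True)
p,yaw,o=pose();print(p,yaw,o['joint_pos'])
c=camera('wrist');W=wgrid(c,.023);H=cv2.cvtColor(c['img'],cv2.COLOR_RGB2HSV)
roi=(W[...,0]>.55)&(W[...,0]<.715)&(W[...,1]>.05)&(W[...,1]<.22)
for n,lo,hi in(('orange',(5,170,90),(20,255,255)),('yellow',(21,130,90),(36,255,255)),('black',(0,0,0),(180,110,80)),('grey',(0,0,85),(180,35,170))):
    m=((cv2.inRange(H,lo,hi)>0)&roi).astype(np.uint8);m=cv2.morphologyEx(m,cv2.MORPH_OPEN,np.ones((3,3)));k,l,st,ce=cv2.connectedComponentsWithStats(m)
    if k<2: print(n,None);continue
    i=1+st[1:,4].argmax();P=W[l==i];r=cv2.fitLine(P.astype(np.float32)*1000,cv2.DIST_HUBER,0,.01,.01).ravel()
    d=r[:2]*np.sign(r[1]);print(n,st[i,4],P.mean(0),'x@y.09',(r[2]+d[0]/d[1]*(90-r[3])),'x@y.16',(r[2]+d[0]/d[1]*(160-r[3])),'dir',np.degrees(np.arctan2(d[1],d[0])),'y',P[:,1].min(),P[:,1].max())
E
python3 tr.py
```

```text
[0.6173 0.0544 0.272 ] 88.35336263436758 [ 0.3902  0.3967 -0.7404  1.3782  0.2619  1.4707 -0.3666]
orange 1183 [0.6662 0.1176] x@y.09 663.1085 x@y.16 670.9886 dir 83.57711 y 0.06746985359056906 0.1676334963181542
yellow 1163 [0.6141 0.1232] x@y.09 612.97156 x@y.16 614.87195 dir 88.444885 y 0.07286014458607981 0.17274736568872873
black None
grey None
```

```bash
cat >> tr.py <<'E'
def lab(h):
    H_,S,V=map(int,h)
    return 'O' if 5<H_<=20 and S>150 else 'Y' if 20<H_<37 and S>110 else 'P' if S>45 and (H_>150 or H_<4) and V>100 else 'K' if V<75 else 'W' if V>190 else 'g'
f=W.reshape(-1,2)
from scipy.spatial import cKDTree
T=cKDTree(f);hh=H.reshape(-1,3)
for y in(.08,.10,.12,.15,.165,.18,.2,.215,.225):
    xs=np.arange(.55,.722,.002);d,i=T.query(np.c_[xs,np.full_like(xs,y)]);print(y,''.join(lab(hh[j]) if e<.003 else '?' for j,e in zip(i,d)))
E
python3 tr.py
```

```text
[0.6168 0.0548 0.2731] 88.40449466765311 [ 0.3905  0.3941 -0.7413  1.3793  0.2616  1.4706 -0.3665]
orange 1184 [0.6663 0.1177] x@y.09 663.28424 x@y.16 670.98193 dir 83.72455 y 0.06762886628513112 0.16702131472523152
yellow 1140 [0.614  0.1227] x@y.09 613.1653 x@y.16 614.6052 dir 88.82156 y 0.07195557562691862 0.17303719774029344
black None
grey 9 [0.5823 0.0763] x@y.09 595.26984 x@y.16 661.6409 dir 46.524303 y 0.07516490673980075 0.07739839244919568
0.08 PPPPPPPPPPPPggggggPPPPPPPPPPWYYYYYYOPPPPPPPPPggggggPPOOOOOOOPPPPPPPPPPPPPPPPPPPPPPPWWW
0.1 PPPPPPPPPPPPggggggPPPPPPPPPPWYYYYYYOPPPPPPPPPPPPPPgPPPOOOOOOOPPPPPPPPPPPPPPPPPPPPPPWWW
0.12 PPPPPPPPPPPPWWWWggPPPPPPPPPPPYYYYYYYPPPPPPPPPPPPPPPPPPPOOOOOOOPPPPPPPPPPPPPPPPPPPPPPWW
0.15 PPPPPPPPPPPPPWWWWgPPPPPPPPPPPWYYYYYYWPPPPPPPPPPPPPPPPPPPPOOOOOOOPPPPPPPPPPPPPPPPPPPPWW
0.165 WPPPPPWWPWWPPWWWWWgPPPPPPWWWPWYYYYYYWPPPPPPPPPPPPPgPPPPPPgOOOOOOWggPPPPPPPPPPPPPPPPPWW
0.18 WWPPPPWWWWWWWWWWWWWWWWgPPWWWWWWWWWWWWWWWgWWWWWWWWWWWWWWWWWWWWWWWWWWWWPPPPPPPPPPPPPPPPW
0.2 PWPPPPWWWWWWWWWWWWWWWWWPPWWWWWWWWWWWWWWWgWWWWWWWWWWWWWgPWWWWWWWWWWWWWWPPPPPPPPPPPPPPPW
0.215 PWWPggWWWWWWWWWWWWWWWWWWWWWWWWWWWWWWWWWWWWWWWWWWWWWWWWWWWWWWWWWWWWWWWWWWWWWWWWWWWPPPPW
0.225 PWWPPWWWWWWgWWWWWWWWWWWWWWWWWWWWgWWgggggggggggggggggggggggggggggggggggggggggggggPPPPPW
```

Orange has been knocked about 2 cm sideways since I placed it: it runs at 83.7° where the tray runs at 88.2°. The profiles show every head still flat, side by side and not overlapping. I'll re-grip orange and straighten it.

```bash
python3 - <<'E'
from pp import *
np.set_printoptions(precision=4,suppress=True)
p,yaw,o=pose();print(go(.671,.150,.09,83.7,*p,yaw))
E
```

```text
[0.0965 0.0518 0.1839 4.7235]
```

Request:
carry_out(
  motion=[
    {"xyz": [0.05,0.03,0.03],"angular": [0,0,4.7]},
    {"xyz": [0.0965,0.052,0.07],"angular": [0,0,4.7]},
    {"xyz": [0.0965,0.052,0.12],"angular": [0,0,4.7]},
    {"xyz": [0.0965,0.052,0.17],"angular": [0,0,4.7]},
    {"xyz": [0.0965,0.052,0.184],"angular": [0,0,4.7]},
    {"xyz": [0.0965,0.052,0.184],"angular": [0,0,4.7]},
    {"xyz": [0.0965,0.052,0.184],"angular": [0,0,4.7]},
    {"xyz": [0.0965,0.052,0.184],"angular": [0,0,4.7]},
  ],
  hand=0.2,
)

```text
clock: 41.15
position: [0.673, 0.1495, 0.0942]
ee_rot: [0.745, 0.667, 0.002, 0.001]
ft_force: [-0.4, 0.6, 0.5]
grip_width: 0.198
grasp_force: 0.0
```

```bash
cat > pr.py <<'E'
from pp import *
from scipy.spatial import cKDTree
np.set_printoptions(precision=4,suppress=True)
p,yaw,o=pose();print(p,yaw,o['joint_pos'][[2,6]],o['grip_width'],o['ft_force'])
c=camera('wrist');I=c['img'].astype(int)
W=wgrid(c,.023).reshape(-1,2);T=cKDTree(W);H=cv2.cvtColor(c['img'],cv2.COLOR_RGB2HSV).reshape(-1,3)
def lab(h):
    a,S,V=map(int,h)
    return 'K' if V<95 else 'O' if 4<a<=20 and S>150 else 'Y' if 20<a<37 and S>110 else 'P' if S>45 and V>120 else 'W' if V>175 else 'g'
a=np.radians(yaw)
# profile across the tool (left = -x world), mm from TCP line, at distances ahead of the TCP
for s in(-.03,-.01,0,.01,.02,.03,.04,.06,.075):
    t=np.arange(-.07,.05,.001);Q=p[:2]+s*np.array([np.cos(a),np.sin(a)])+t[:,None]*np.array([np.sin(a),-np.cos(a)])
    d,i=T.query(Q);print('%5.3f'%s,''.join(lab(H[j]) for j in i))
print('      '+''.join('|' if k%10==0 else '.' for k in range(-70,50)))
E
python3 pr.py
```

```text
[0.673  0.1495 0.0942] 83.63872941576726 [-0.6758 -0.6541] 0.1980135729034082 [-0.4078  0.5647  0.4725]
-0.030 PPPPPPPPPYYYYYYYYYYYYYYYOPPPPPPPPPPPPPKKKKKKggggggggKKKKPPPPPOOOOOOOOOOOOOPPPPPPPPKKKKKggggggggKKKKKKKKgPPPPPPggPPPPgKKK
-0.010 PPPPPPPYYYYYYYYYYYYYOOOPPPPPPPPPPPPPPKKKKKKKKKKKKKKKPPPPPPPPPOOOOOOOOOOOOOOPPPPPPPPPPPPPPPPPPPPPPPPPPPPPPPPPPPPPPPPPPPPP
0.000 PPPPPPYYYYYYYYYYYYYYOOPPPPPPPPPPPPPPKKKKKKKKKKKKKKKPPPPPPPPPPOOOOOOOOOOOOOOPPPPPPPPPPPPPPPPPPPPPPPPPPPPPPPPPPPPPPPPPPPPP
0.010 PPPPPYYYYYYYYYYYYYOOOPPPPPPPPPPPPPPKKKKKKKKKKKKKKgPPPPPPPPPPPOOOOOOOOOOOOOOPPPPPPPPPPPPPPPPPPPPPPPPPPPPPPPPPPPPPPPgPPPPP
0.020 WWWWgWWWWWWWgWWWWWWgWWWgggPWWWWWWWggggKKKKKKKKgggPPPPPgWWWWWWWWWWWPPPPWWWWWWWWWWgPPPPPPPPPPPPPPPPPPPPPPPPPPPPPPPPPPPPPPP
0.030 WggWWWWWWWWWWWWWWWWWWWWgggWWWWWWWWWWWWWWWWWWWWWWWWWWggWWWWWWWWWWWWWWWWWWWWWWWWWWWPPPPPPPPPPPPPPPPPPPPPPPPPPPPPPPPPPPPPPP
0.040 WWWWWWWWWWWWWWWWWWWWWWggWWWWWWWWWWWWWWWWWWWWWWWWWWWggPWWWWWWWWWWWWWWWWWWWWWWWWWWWPPPPPPPPPPPPPPPPPPPPPPPPPPPPPPPPPPPPPPP
0.060 WWWWWWWWWWWWWWWWWWWWggWWWWWWWWWWWWWWWgWWWWWWWgWWgggPPPWWWWWWWWWWWWWWWWWWWWWWWWWWWgPPPPPPPPPPPPPPPPPPPPPPPPPPPPPPPPPPPPPP
0.075 gggggggggggggggggggggggggggggggggggggggggggggggggggggWWWWWWWWWWWWWWWWWWWWWWWWWWWWWWWWWWWWWWWWWWWWWWWWPPPPPPPPPPPPPPPPPPP
      |.........|.........|.........|.........|.........|.........|.........|.........|.........|.........|.........|.........
```

Pushing the head tip from its free +x side will swing the tail outward, away from black. I'll use the closed fingers for that.

Request:
carry_out(
  motion=[
    {"xyz": [0.03,0.02,0],"angular": [0,0,-4.5]},
    {"xyz": [0.06,0.026,0],"angular": [0,0,-4.5]},
    {"xyz": [0.06,0.026,0],"angular": [0,0,-4.5]},
    {"xyz": [0.06,0.026,0.03],"angular": [0,0,-4.5]},
    {"xyz": [0.06,0.026,0.055],"angular": [0,0,-4.5]},
    {"xyz": [0.06,0.026,0.055],"angular": [0,0,-4.5]},
  ],
  hand=0,
)

```text
clock: 41.8
position: [0.703, 0.2047, 0.0338]
ee_rot: [0.719, 0.695, -0.002, -0.0]
ft_force: [-1.2, -0.1, -0.2]
grip_width: -0.003
grasp_force: 0.0
```

```bash
python3 pr.py
```

```text
[0.703  0.2047 0.0338] 88.13188363052794 [-0.6505 -0.6522] -0.002915119588243472 [-1.2016 -0.0522 -0.2234]
-0.030 gWWWWWWgggKKKKKKKKKKKKKKKKKKKKKKKKKKKKKKKKKKKKKKKKKKKKKKKKKKKKKKKKKKKKKKKKKKKKKKKKKKKKKKKKKKKKKKKKKKKKKKKKKKKKKKKKKKKKKK
-0.010 WWWWWWWWWWWWWWWWWWWWWWWWWWggggWWWWWWWgWWWWWWWgWWWWWWgKKKKKKKgggggggKKKKKggggggKKKKKKKKKKKKKKKKKKKKKgPOPggKKKKKKKKKKKgggK
0.000 WWWWWWWWWWWWWWWWWWWWWWWWWWgggggWWWWWWWWWWWWWWWWWWWWWWWgWggggggggggggKKKggggggggggggPPPgKKKgPPPPPPPPPPPPPPPPPPPPPPPPPPPPP
0.010 WWWWWWWWWWWWWWWWWWWWWWWWWgggggPPWWWWWWWWWWWWWWWWWWWWWWWWggggPPPPPPPPPPPPPPPPPPPPPPPPPPPKgPPPPPPPPPPPPPPPPPPPPPPPPPPPPPPP
0.020 WWWWWWWWWWWWWWWWWWWWWWWWWWWWWWWWWWWWWWWWWWWWWWWWWWWWWWWWWWWWWWWWWWWWWWWWWWWWWWWWPPPPPPPPPPPPPPPPPPPPPPPPPPPPPPPPPPPPPPPP
0.030 WWWWWWWWWWWWWWWWWWWWWWWWWWWWWWWWWWWWWWWWWWWWWWWWWWWWWWWWWWWWWWWWWWWWWWWWWWWWWWWWWWWWWWWWKgPPPPPPPPPPOPPPPPPPPPPPPPPPPPPP
0.040 PPPPPPPPPPPPPPPPPPPPPPPPgPPPPPPPPPPPPPPPPPPPPPPPPPPPPPPPPPPPPPPPPPPPPPPPPPPPPPPPPPPPPPPPPPPPPPPPPPPPPOPPPPPPPPPPPPOPPPPP
0.060 PPPPPPPPPPPPPPPPPPPPPPPggPPPPPPPPPPPPPPOPPPPPPPPPPPPPPPPPPPPPPPPPPPPPPPPPPPPPPPPPPPPPPPPPPPPPPPPPPPPPPPPPPPPPOPPPPPPPPPP
0.075 PPPPPPPPPPPPPPPPPPPPPPPOPPPPPPPPPPPPPPPPPPPPPPPPPPPPPPPPPPPPPPPPPPPPPPPPPPPPPPPPPOPPPPPPPPPPPPPPPPPPPPPPPPPPPPPPPPPPPPPP
      |.........|.........|.........|.........|.........|.........|.........|.........|.........|.........|.........|.........
```

Request:
carry_out(
  motion=[
    {"xyz": [0.003,0.001,0.008],"angular": [0,0,0]},
    {"xyz": [0.003,0.001,0.014],"angular": [0,0,0]},
    {"xyz": [0.003,0.001,0.02],"angular": [0,0,0]},
    {"xyz": [0.003,0.001,0.02],"angular": [0,0,0]},
  ],
)

```text
clock: 42.25
position: [0.7049, 0.2087, 0.0151]
ee_rot: [0.718, 0.696, -0.0, -0.0]
ft_force: [-0.5, 0.1, 0.6]
grip_width: -0.001
grasp_force: 0.0
```

Request:
carry_out(
  motion=[
    {"xyz": [0,-0.003,0],"angular": [0,0,0]},
    {"xyz": [0,-0.005,0],"angular": [0,0,0]},
    {"xyz": [0,-0.007,0],"angular": [0,0,0]},
    {"xyz": [0,-0.008,0],"angular": [0,0,0]},
    {"xyz": [0,-0.008,0],"angular": [0,0,0]},
  ],
)

```text
clock: 42.75
position: [0.6973, 0.2093, 0.0161]
ee_rot: [0.718, 0.696, 0.0, 0.0]
ft_force: [0.5, -0.0, 1.1]
grip_width: -0.001
grasp_force: 0.3
```

```bash
python3 pr.py | sed -n '1p;3,8p;$p'
```

```text
[0.6973 0.2093 0.0161] 88.16477034135434 [-0.6467 -0.6692] -0.0007334391132497892 [ 0.5311 -0.0296  1.1279]
-0.010 WggWWWWWWWgWWWWWWWgWWWWWWWgWWgggggWWWWWgggggggggggKKKKKKKKKKKKKKKKKKKKKgKKKKKKKKKKKKKKKKKPPgKKKKKKKKKKKKKKKKKKKKKKKKKKKK
0.000 WWgWWWWWWgWWWWWWWgWWWWWWWggWWggWWWWWWWgWWWWWWWWWWWWWWWgKKKKKKgggggggKKKggggggKKKKKKKKgggPPPPgKPPPPPgggOgggPPPPPPPPPPPPPP
0.010 ggggggWWWWWWWWWWWWWWWWWWWWWgggggggggggggggggggggggggggggggWWWWWgggggKKKgggggggggggggPPPPPPPPPPPPPPPPPPPPPPPPPPOPPOPPPPPP
0.020 WWWWWWWWWWWWWWWWWWWWWWWWWWWWWWWWWWWWWWWWWWWWWWWWWWWWWWWWWWWWWWWWWWWWWWWWWWWWWWWWWWWWPPPPPPPPKPPPPPPPPPPPPPPPPPPPPPPPPPPP
0.030 gggggggggggggggggggggggggggggggggggggggggggggggggggggggggggggggggggggggggggggggggggggggggggggPPPPPPPPPPPPPPPPPPPPPPPPPPP
0.040 PPPPPPPPPPPPPPPPPPPPPPPPPPPPPggPPPPPPPPPPPPPPPPPPPPPPPPPPPPPPPPPPPPPPPPPPPPPPPPPPPPPPPPPPPPPPPPPPPPPPPPPPPPPPPPPPPPPPPPP
      |.........|.........|.........|.........|.........|.........|.........|.........|.........|.........|.........|.........
```

Request:
carry_out(
  motion=[
    {"xyz": [0,-0.001,0],"angular": [0,0,0]},
    {"xyz": [0,-0.002,0],"angular": [0,0,0]},
    {"xyz": [0,-0.002,0],"angular": [0,0,0]},
    {"xyz": [0,0.002,0],"angular": [0,0,0]},
    {"xyz": [0,0.002,-0.03],"angular": [0,0,0]},
    {"xyz": [0,0.002,-0.07],"angular": [0,0,0]},
    {"xyz": [-0.055,-0.02,-0.08],"angular": [0,0,0]},
    {"xyz": [-0.055,-0.02,-0.08],"angular": [0,0,0]},
    {"xyz": [-0.055,-0.02,-0.08],"angular": [0,0,0]},
  ],
)

```text
clock: 43.7
position: [0.6759, 0.1516, 0.0961]
ee_rot: [0.72, 0.694, -0.001, 0.001]
ft_force: [0.3, 1.3, 0.9]
grip_width: -0.002
grasp_force: 0.0
```

Request:
carry_out(
  motion=[
    {"xyz": [0,0,0],"angular": [0,0,0]},
    {"xyz": [0,0,0],"angular": [0,0,0]},
  ],
  hand=0.22,
)

```text
clock: 43.9
position: [0.6752, 0.1564, 0.0952]
ee_rot: [0.718, 0.696, -0.0, -0.001]
ft_force: [0.2, -0.3, 0.3]
grip_width: 0.222
grasp_force: 0.0
```

```bash
python3 pr.py
```

```text
[0.6752 0.1564 0.0952] 88.24972506062628 [-0.6917 -0.5867] 0.2221595312052414 [ 0.226  -0.3177  0.2885]
-0.030 PPPYYYYYYYYYYYYYYYYOPPPPPPPPPPPKKKKKKKKKKKgggggggggKKKKPPPPOOOOOOOOOOOOPPPPPPPPPPPPKKKKgggggggggPPKKKKKggggPPPPggKKPPPPP
-0.010 PPPYYYYYYYYYYYYYOOPPPPPPPPPPPPPKKKKKKKKKKKKKKgPPPPPPPPPPPPOOOOOOOOOOOOOPPPPPPPPPPPPPPPPPPPPPPPPPPPPPPPPPPPPPPPPPPPPPPPPP
0.000 PPYYYYYYYYYYYYYYOYPPPPPPPPPPPPgKKKKKKKKKKKKKgPPPPPPPPPPPPPOOOOOOOOOOOOOPPPPPPPPPPPPPPPPPPPPPPPPPPPPPPPPPPPPPPPPPPPPPPPPP
0.010 PPYYYYYYYYYYYYYYOPPPPPPPPPPPPPKKKKKKKKKKKKKKgPPPPPPPPPPPPOOOOOOOOOOOOOPPPPPPPPPPPPPPPPPPPPPPPPPPPPPPPPPPPPPPPPPPPPPPPPPP
0.020 WWWWWWWWWWWWWWWWWWgWggWWWWWWWWWWWWWWWWWWWWWWWWWWWgWWWWWWWWWWWWWWWWWWWWWWWWWWWPPPPPPPPPPPPPPPPPPPPPPPPPPPPPPPPPPPPPPPPPPP
0.030 WgWWWWWWWgWWWWWWWggWggWWWWWWWWWWWWWWWWWWWWWWWgWWgWWWWWWWWWWWWWWWWWWWWWWWWWWWgPPPPPPPPPPPPPPPPPPPPPPPPPPPPPPPPPPPPPPPPPPP
0.040 gWWWWWWgWWWWWWWggWWWgWWWWWggWWWWWWWWWWWWWWWWWWWWgWWWWWWWWWWWWWWWWWWWWWWWWWWWPPPPPPPPPPPPPPPPPPPPPPPPPPPPPPPPPPPPPPPPPPPP
0.060 WWWWWWWWWWWWWWWWWWWgggWWWWWWWWWWWWWWWWWWWWWWWWWggWWWWWWWWWWWWWWWWWWWWWWWWWWWWWWWWWWWWWWWWWWWWWWWWWWWWWWWPPPPPPPPPPPPPPPP
0.075 PgWWWWggggPggWWWWWWWggggggWWWWWWWWWWgggggggggWWWWWWWWWWWWWWWWWWWWWWWWWWWWWWWWWWWWWWWWWWWWWWWWWWggWWWWWWWWWWWWWWWWPPPPPPP
      |.........|.........|.........|.........|.........|.........|.........|.........|.........|.........|.........|.........
```

Orange is now parallel to the others and flat. I'll back off and check the angles precisely.

Request:
carry_out(
  motion=[
    {"xyz": [0,0,-0.05],"angular": [0,0,0]},
    {"xyz": [-0.04,-0.02,-0.1],"angular": [0,0,0]},
    {"xyz": [-0.08,-0.045,-0.15],"angular": [0,0,0]},
    {"xyz": [-0.1,-0.045,-0.18],"angular": [0,0,0]},
    {"xyz": [-0.1,-0.045,-0.18],"angular": [0,0,0]},
    {"xyz": [-0.1,-0.045,-0.18],"angular": [0,0,0]},
  ],
)

```text
clock: 44.55
position: [0.6284, 0.0552, 0.2785]
ee_rot: [0.719, 0.695, 0.001, 0.002]
ft_force: [0.8, 0.5, 0.5]
grip_width: 0.223
grasp_force: 0.0
```

```bash
sed -i "s/('black',(0,0,0),(180,110,80)),('grey',(0,0,85),(180,35,170))/('black',(0,0,0),(180,255,125)),('grey',(0,0,85),(180,30,200))/" tr.py; python3 tr.py; python3 - <<'E'
from h import *
t=camera('top');H=cv2.cvtColor(t['img'],cv2.COLOR_RGB2HSV)
E
```

```text
[0.6284 0.0552 0.2785] 88.03394469514674 [ 0.3859  0.4174 -0.7529  1.3432  0.2837  1.4849 -0.3806]
orange 1098 [0.6682 0.1179] x@y.09 668.316 x@y.16 667.9233 dir 90.32145 y 0.06763794270457316 0.16720951862793554
yellow 1107 [0.6127 0.1224] x@y.09 612.72925 x@y.16 612.64514 dir 90.06885 y 0.07163105737907571 0.17218346314033106
black 1080 [0.641  0.1215] x@y.09 641.268 x@y.16 640.6889 dir 90.47402 y 0.07067562324202545 0.17108689088984896
grey 894 [0.5792 0.1226] x@y.09 577.8767 x@y.16 581.01306 dir 87.43457 y 0.07416142283730921 0.17292347187063234
0.08 PPPPPPPPPPPPggggggPPPPPPPPPPYYYYYYYgPPPPPPPggggPgPPPPPPPOOOOOOOPPPPPPPPPPPPPPPPPPPPWWW
0.1 PPPPPPPPPPPPggggggPPPPPPPPPPYYYYYYYgPPPPPPPgPPPggPPPPPPPOOOOOOOPPPPPPPPPPPPPPPPPPPPWWW
0.12 PPPPPPPPPPPPggWgggPPPPPPPPPPWYYYYYYgPPPPPPPPPPPPPPPPPPPPOOOOOOOPPPPPPPPPPPPPPPPPPPPWWW
0.15 PPPPPPPPPPPPgWWWgggPPPPPPPPPYYYYYYYgPPPPPPPPPPPPPPPPPPPPOOOOOOOPPPPPPPPPPPPPPPPPPPPPWW
0.165 WPPPPPWWPWWPPWWWWggPPPPPPWPPWYYYYYYgPPPPPPPPgPPPPPPPPPPPOOOOOOOPPPPPPPPPPPPPPPPPPPPPWW
0.18 PWPPPPWWWWWWWWWWWWWWWWgPPWWWWWWWWWWWWWWWWWWWWWWWWWWWWWWWWWWWWWWWWWPPPPPPPPPPPPPPPPPPPW
0.2 WWPPPPWWWWWWWWWWWWWWWWgPWWWWWWWWWWWWWWWWWWWWWWWWWWWWWWWWWWWWWWWWWWPPPPPPPPPPPPPPPPPPPW
0.215 PWWPPWWWWWWWWWWWWWWWWWWWWWWWWWWWWWWWWWWWWWWWWWWWWWWWWWWWWWWWWWWWWWWWWWWWWWWWWWWWWPPPPW
0.225 PWWPPgWWWWWWWWWWWWWWWWWWWWWWWWWWWWWggggggggggggggggggggggggggggggggggggggggggggggPPPPP
```

All four scrubbers lie within about 2.5° of the tray axis, flat and side by side with heads at the white end. The pails hang on their hooks and the robot touches nothing, so I'm handing in.

```bash
python3 -c "
from workcell import *
print(hand_in())"
```

```text
the job is handed in; nothing more can be done
None
```

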